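# Change the batch of lacquer lids on a levelled curing stand

## Task

Change the batch on the lid-curing stand: swing the lamp right clear of the plate, stand the cured black lid in the square wooden tray, and turn the black levelling knob under the plate's lug, on the side towards you, until the red needle of the dial level stands in the green band. Only then, with the plate empty and level, stand all the red lids from the round bamboo tray upright on the plate, each wholly on it and none touching another, with the lamp still clear. Then swing the lamp back squarely over the middle of the plate, and leave the other things on the bench where they are.

Things in the scene. Friction and masses are not known exactly. Their poses are not given: they have to be found in the camera images.
- level_knob (a joint): levelling screw's black ribbed knob, 56 mm across, 24 mm high, axis vertical, on the underside of the plate's lug, on the stand's side towards the robot. Rad, positive anticlockwise seen from above; starts 1.5 to 3.1 rad anticlockwise of level, so it must be turned clockwise by its reading; stops at -3.8 and 3.8; resists with about 0.06 N m, stays where left
- knob_grip (a point): centre of the knob, 48 mm above the bench, 30 mm above the foot casting below. The lug over it is a bar 22 mm wide, its underside 27 mm and top 37 mm above this point, from the plate's edge (60 mm behind the axis) to 31 mm in front of it. The knob sticks out 17 mm each side: grip it from above, a finger down each side of the lug; room to turn about 0.6 rad each way
- dial_needle (a joint): red needle of the face-up dial level, 32 mm long, on the ear at the far side of the plate. Rad, 0 pointing at the middle of the green band, towards the robot (level), positive anticlockwise from above; the band reaches from -0.13 to 0.13. It moves 0.35 rad for each rad of the knob, the same way round
- needle_tip (a point): tip of the red needle
- green_mark (a point): middle of the green band on the dial's rim, 35 mm from the dial's centre
- dial_centre (a point): centre of the dial level's white face (78 mm across, in a black housing 86 mm across that stands 18 mm above the plate's top)
- plate_top (a point): centre of the plate's upper face: aluminium plate 220 mm (its x, away from the robot) by 260 mm (its y, to the robot's left), top about 85 mm above the bench. The orientation is the stand's. The plate tilts at most 0.013 rad with the knob
- lamp_arm (a joint): lamp arm, turning about the upright post at the stand's far left corner. Rad, 0 with the lamp over the plate's middle, growing as it swings towards the robot's left (clockwise from above about the post), stops at -0.4 and 1.8; light friction, stays where left (about 1.5 N at the grip)
- lamp_grip (a point): middle of the orange upright grip on top of the lamp head: round, 20 mm across, 42 mm high, directly above the head's centre; below it is the white arm bar, 20 mm wide, whose top is 25 mm below this point
- lamp_head (a point): centre of the lamp head's underside: round white head 160 mm across, 30 mm thick, about 135 mm above the plate
- lamp_hinge (a point): point on the post's axis about which the lamp arm turns, level with lamp_grip, 233 mm from it
- cured_lid: the cured lid, glossy black with a gold band, on the plate at the start. lid: 76 mm disc, 11 mm thick at the rim, low dome to 19 mm, on it a bare wooden knob 20 mm across from 27 to 50 mm height (12 mm neck below it); about 90 g. Origin: centre of its underside, z up. 
- red_lid1: freshly coated red lid with a dark band, in the bamboo tray at the start; two to four of the four are there. lid: 76 mm disc, 11 mm thick at the rim, low dome to 19 mm, on it a bare wooden knob 20 mm across from 27 to 50 mm height (12 mm neck below it); about 90 g. Origin: centre of its underside, z up. 
- red_lid2: freshly coated red lid with a dark band, in the bamboo tray at the start; two to four of the four are there. lid: 76 mm disc, 11 mm thick at the rim, low dome to 19 mm, on it a bare wooden knob 20 mm across from 27 to 50 mm height (12 mm neck below it); about 90 g. Origin: centre of its underside, z up. 
- red_lid3: freshly coated red lid with a dark band, in the bamboo tray at the start; two to four of the four are there. lid: 76 mm disc, 11 mm thick at the rim, low dome to 19 mm, on it a bare wooden knob 20 mm across from 27 to 50 mm height (12 mm neck below it); about 90 g. Origin: centre of its underside, z up. 
- red_lid4: freshly coated red lid with a dark band, in the bamboo tray at the start; two to four of the four are there. lid: 76 mm disc, 11 mm thick at the rim, low dome to 19 mm, on it a bare wooden knob 20 mm across from 27 to 50 mm height (12 mm neck below it); about 90 g. Origin: centre of its underside, z up. 
- wooden_tray: square wooden tray for cured lids, fixed, 136 mm outside, 124 mm inside, walls 22 mm high, floor 6 mm thick. Origin: centre of its underside, sides along its x and y
- bamboo_tray: round bamboo tray that holds the red lids, fixed, 284 mm across, floor 8 mm thick, rim 22 mm high. Origin: centre of its underside
- varnish_bottle: bystander: clear bottle with blue cap, 60 mm across, 150 mm high; origin at its foot
- brush_pot: bystander: terracotta pot with brushes, 68 mm across, pot 85 mm high, brushes to 162 mm; origin at its foot
- lacquer_box: bystander: small green and black lacquer box, 90 mm across, 69 mm high; origin at its foot
- thread_spool: bystander: spool, 48 mm across, 50 mm high, standing; origin at its foot
- flat_brush: bystander: brush lying on the bench at the left
There are look-alikes about, which are no part of the job. What is shaped like the red_lid2 but purple is not meant. What is shaped like the red_lid4 but blue is not meant.

How it is judged:
On the way, in this order (a step that is already met when the one before it is completed fails the run):
1. the lamp is swung clear: no part of its head above the plate (horizontal distance between lamp_head and plate_top above 0.21 m), for 0.2 s.
2. the cured lid stands released in the wooden tray and the needle is in the green band (x of cured_lid in the frame of wooden_tray between -0.045 and 0.045 m and y of cured_lid in the frame of wooden_tray between -0.045 and 0.045 m and z of cured_lid in the frame of wooden_tray between 0 and 0.015 m and angle between cured_lid's own z axis and vertical below 0.1 rad and contact force between cured_lid and the fingers below 0.1 N and value of joint dial_needle between -0.13 and 0.13 rad), for 0.3 s.
3. every red lid stands wholly on the plate, released, none touching another, with the lamp still clear (horizontal distance between lamp_head and plate_top above 0.21 m and x of red_lid1 in the frame of plate_top between -0.075 and 0.075 m and y of red_lid1 in the frame of plate_top between -0.095 and 0.095 m and z of red_lid1 in the frame of plate_top between -0.006 and 0.006 m and angle between each of red_lid1, red_lid2, red_lid3, red_lid4's own z axis and vertical below 0.1 rad and x of red_lid2 in the frame of plate_top between -0.075 and 0.075 m and y of red_lid2 in the frame of plate_top between -0.095 and 0.095 m and z of red_lid2 in the frame of plate_top between -0.006 and 0.006 m and x of red_lid3 in the frame of plate_top between -0.075 and 0.075 m and y of red_lid3 in the frame of plate_top between -0.095 and 0.095 m and z of red_lid3 in the frame of plate_top between -0.006 and 0.006 m and x of red_lid4 in the frame of plate_top between -0.075 and 0.075 m and y of red_lid4 in the frame of plate_top between -0.095 and 0.095 m and z of red_lid4 in the frame of plate_top between -0.006 and 0.006 m and horizontal distance between red_lid1 and red_lid2 above 0.078 m and horizontal distance between each of red_lid1, red_lid2 and red_lid3 above 0.078 m and horizontal distance between each of red_lid1, red_lid2, red_lid3 and red_lid4 above 0.078 m and contact force between each of red_lid1, red_lid2, red_lid3, red_lid4 and the fingers below 0.1 N), for 0.3 s.
At the end, for the whole second after the job is handed in: Needle within 0.13 rad of the mark; every red lid upright and wholly on the plate (centre within 75 by 95 mm of its middle), centres over 78 mm apart; the cured lid flat in the wooden tray; lamp head centre within 35 mm of the plate's middle, seen from above; all released and at rest (all of step 2 and x of red_lid1 in the frame of plate_top between -0.075 and 0.075 m and y of red_lid1 in the frame of plate_top between -0.095 and 0.095 m and z of red_lid1 in the frame of plate_top between -0.006 and 0.006 m and angle between each of red_lid1, red_lid2, red_lid3, red_lid4's own z axis and vertical below 0.1 rad and x of red_lid2 in the frame of plate_top between -0.075 and 0.075 m and y of red_lid2 in the frame of plate_top between -0.095 and 0.095 m and z of red_lid2 in the frame of plate_top between -0.006 and 0.006 m and x of red_lid3 in the frame of plate_top between -0.075 and 0.075 m and y of red_lid3 in the frame of plate_top between -0.095 and 0.095 m and z of red_lid3 in the frame of plate_top between -0.006 and 0.006 m and x of red_lid4 in the frame of plate_top between -0.075 and 0.075 m and y of red_lid4 in the frame of plate_top between -0.095 and 0.095 m and z of red_lid4 in the frame of plate_top between -0.006 and 0.006 m and horizontal distance between red_lid1 and red_lid2 above 0.078 m and horizontal distance between each of red_lid1, red_lid2 and red_lid3 above 0.078 m and horizontal distance between each of red_lid1, red_lid2, red_lid3 and red_lid4 above 0.078 m and contact force between each of red_lid1, red_lid2, red_lid3, red_lid4 and the fingers below 0.1 N and linear speed of each of red_lid1, red_lid2, red_lid3, red_lid4, cured_lid below 0.02 m/s and horizontal distance between lamp_head and plate_top below 0.035 m and velocity of joint lamp_arm between -0.02 and 0.02 rad/s); the robot touches nothing.
It fails at once if a red lid is put on the plate while it is out of level ((value of joint dial_needle above 0.16 rad or value of joint dial_needle below -0.16 rad) and ((x of red_lid1 in the frame of plate_top between -0.11 and 0.11 m and y of red_lid1 in the frame of plate_top between -0.13 and 0.13 m and z of red_lid1 in the frame of plate_top between -0.01 and 0.004 m) or (x of red_lid2 in the frame of plate_top between -0.11 and 0.11 m and y of red_lid2 in the frame of plate_top between -0.13 and 0.13 m and z of red_lid2 in the frame of plate_top between -0.01 and 0.004 m) or (x of red_lid3 in the frame of plate_top between -0.11 and 0.11 m and y of red_lid3 in the frame of plate_top between -0.13 and 0.13 m and z of red_lid3 in the frame of plate_top between -0.01 and 0.004 m) or (x of red_lid4 in the frame of plate_top between -0.11 and 0.11 m and y of red_lid4 in the frame of plate_top between -0.13 and 0.13 m and z of red_lid4 in the frame of plate_top between -0.01 and 0.004 m))).
It fails at once if another thing on the bench is pushed more than 3 cm aside or knocked over (distance of any of varnish_bottle, brush_pot, lacquer_box, thread_spool, flat_brush from where it was at the start of the episode above 0.03 m or angle between any of varnish_bottle, brush_pot, lacquer_box, thread_spool's own z axis and vertical above 0.5 rad).
Of red_lid1, red_lid2, red_lid3, red_lid4 only 2 to 4 are there at a start; the rules pass over those that are not, and their reading is None.
At some moment in a run one of red_lid1, red_lid2, red_lid3, red_lid4, cured_lid may be knocked a few centimetres aside while the robot is not near it.
It also fails if it takes over 210 s, if anything falls off the work surface, if the arm or the gripper's body presses on something with over 40 N, if the wrist force passes 120 N, or if a joint passes its speed limit or range.

## Robot

A 6-joint arm with a two-finger parallel gripper is mounted at the origin on the work surface. World frame = base frame: x ahead of the robot, y to its left, z up, the work surface at z = 0. Lengths are in m, angles in rad, forces in N, time in s.
With the tool pointing down it reaches from about 0.3 to 0.875 m from the base axis. Payload 6.4 kg.
Tool frame: the origin (TCP) lies midway between the tips of the shut fingers; the grasp point (between the pads) lies 19 mm behind it (grasp_offset is the distance from the TCP to the grasp point, in m); z points along the fingers, y is the line along which they close (so a half turn about z gives the same grasp; the last joint's range is limited). The gripper opens to 85 mm and grips with 20 to 120 N. Pads are 22 mm wide; open, the fingers measure 114 mm over their backs; the gripper's body (76 mm by 85 mm) begins 54 mm behind the grasp point. The pads swing forward as they close: fully open they stand 13 mm farther back than shut.
Start: joints at [-1.441, 0.181, 1.607, -0, 1.354, -0.206], TCP at [0.189, -0.543, 0.231] pointing down, gripper open.
Joint ranges: [-2.99, 2.99], [-0.89, 2.07], [0.3, 2.58], [-1.14, 4.28], [0, 2.63], [-3.12, 3.12]. Speed limits (rad/s): [2.57, 2.57, 3.01, 3.14, 3.14, 3.14].

## Interface

Orientations are given as a unit quaternion [w, x, y, z].
In Python, from bench import * gives the robot as it stands. The module is installed in compiled form; this text tells all that it offers.
- The arm moves only by the tool servo_tool, never from a script. Its argument "commands" is text: rows parted by semicolons, each of 7 numbers parted by spaces: the turn, a rotation vector about the tool's x, y, z in rad, then the shift along the tool's x, y, z in mm, then the opening, from 0 (shut) to 1 (fully open). In form: wx wy wz dx dy dz claw; .... A call has 1 to 5 rows; each row shifts and turns the commanded pose from where the row before left it, along the tool's axes as they then stand; what a row does not reach is not made up. A row lasts 1/8 s, in which the tool goes at most 62.5 mm and 10.7 degrees, less where a joint would pass 70% of its speed; a pose out of reach is approached as far as the arm can. A call with a gripper value outside its range is refused whole. The fingers move at their own pace and stop on an object; the grip force is fixed at half the most. Time passes only in rows, so rows that do not move let the fingers close. It gives the time, the measured TCP pose, the force, the opening and the grip force at its end, in the units of the state.
- get_obs(): the state, without advancing time (a new reading comes with each control period).
- camera(name): name is "scene" or "top" or "wrist"; returns the picture (400x640x3 uint8, blue, green, red); there is no depth.
- calibration(name): a dict with "fx", "fy", "cx", "cy" (pixels), "k1" (the pictures are not rectified: a ray, as slopes to the right and down, at radius r is drawn at 1 + k1 r^2 times it, then the intrinsics apply), "R" (3x3) and "t" (3): a world point X has camera coordinates R X + t. Camera axes: x right, y down, z forward; pixel columns grow to the right and rows downward; lengths in m; the calibration is good to about 2 mm. A picture is of the moment at which its call begins: read the wrist's pose just before it. calibration takes no time and is no camera call; for the wrist camera it gives the pose at the moment of the call.
- hand_in(): hands the job in; it is judged then, once.
The state is a dict: "time_s": time; "q": joint angles; "dq": joint speeds; "joint_efforts": joint torques, N m; "eef_pos": TCP position; "eef_rot": TCP orientation; "wrist_force": force on the tool from outside, world axes, zero at the start; "torque": the same for the moment, N m; "opening": opening from 0.0 (shut) to 1.0 (fully open); "grasp_force": force on a finger pad.
Only numpy, scipy, OpenCV 4.12 (cv2) and the standard library are available. Lean on these libraries where they do the work, as an engineer would, in place of code of your own. Each camera call takes 0.05 s, during which the arm holds its last target. There are 200 camera calls.

## Working session

There is one attempt and no reset: what is moved stays moved. The work goes in short steps, Python scripts to look and compute and a tool call to move; the robot and the scene stay as the last step left them, time stands still between calls to the robot, and variables do not carry over. Pictures are saved under pics/ and viewed, at most 14 in all, crops included, and the job is handed in when it is done.

Besides the shell and the picture viewer there is one more tool, called as name(argument=value, ...), one argument or row to a line, values as JSON. servo_tool: Moves the arm, as the interface text tells. Its arguments: {"type":"object","properties":{"commands":{"type":"string"}},"required":["commands"]}

```bash
mkdir -p pics; cat > h.py <<'E'
from bench import *
import numpy as np, cv2
from scipy.spatial.transform import Rotation as Ro
def snap(n,f):
    c=calibration(n); im=camera(n); cv2.imwrite(f'pics/{f}.png',im); np.save(f'pics/{f}.npy',np.array([c],dtype=object),allow_pickle=True); return im,c
def ray(c,u,v):
    xd,yd=(u-c['cx'])/c['fx'],(v-c['cy'])/c['fy']; x,y=xd,yd
    for _ in range(20):
        s=1+c['k1']*(x*x+y*y); x,y=xd/s,yd/s
    R=np.array(c['R']);t=np.array(c['t'])
    return -R.T@t, R.T@np.array([x,y,1.])
def onz(c,u,v,z):
    o,d=ray(c,u,v); return o+d*(z-o[2])/d[2]
def two(c1,p1,c2,p2):
    o1,d1=ray(c1,*p1);o2,d2=ray(c2,*p2)
    s=np.linalg.lstsq(np.c_[d1,-d2],o2-o1,rcond=None)[0]
    a=o1+s[0]*d1;b=o2+s[1]*d2
    return (a+b)/2,np.linalg.norm(a-b)
def proj(c,X):
    p=np.array(c['R'])@np.array(X)+np.array(c['t']);x,y=p[:2]/p[2];s=1+c['k1']*(x*x+y*y)
    return np.array([c['fx']*x*s+c['cx'],c['fy']*y*s+c['cy']])
def cal(f): return np.load(f'pics/{f}.npy',allow_pickle=True)[0]
def blobs(im,lo,hi,amin=40):
    m=cv2.inRange(cv2.cvtColor(im,cv2.COLOR_BGR2HSV),np.array(lo),np.array(hi))
    n,_,s,ce=cv2.connectedComponentsWithStats(m)
    return [(ce[i].round(1),s[i].tolist()) for i in range(1,n) if s[i][4]>=amin]
def tool(target,yaw=None):
    "shift in tool axes mm to world target"
    o=get_obs();q=o['eef_rot'];R=Ro.from_quat([q[1],q[2],q[3],q[0]])
    return (R.inv().apply(np.array(target)-o['eef_pos'])*1000).round(1)
E
python3 - <<'E'
from h import *
for n in ("scene","top"):
    im,c=snap(n,n+"0"); print(n,c)
    cv2.imwrite(f'pics/{n}0b.png',cv2.resize(im,(800,500)))
o=get_obs();print(o)
E
```

```text
scene {'fx': 451.9570206734134, 'fy': 451.9570206734134, 'cx': 317.3644749132196, 'cy': 194.51115132530424, 'k1': -0.00025496943775752274, 'R': array([[ 0.22651948,  0.97397082,  0.00835289],
       [ 0.53516213, -0.11728985, -0.83656714],
       [-0.81381228,  0.1939689 , -0.54780073]]), 't': array([-0.15520105, -0.10554144,  1.89227956])}
top {'fx': 518.8764295402716, 'fy': 518.8764295402716, 'cx': 322.8396632576402, 'cy': 198.90444523648745, 'k1': -0.020928050393767866, 'R': array([[ 0.0234074 , -0.99967239, -0.01035375],
       [-0.99642876, -0.02248851, -0.08138787],
       [ 0.08112837,  0.01222185, -0.99662872]]), 't': array([0.03325571, 0.51999581, 1.87119967])}
{'time_s': 0.1, 'q': array([-1.44131356e+00,  1.81454334e-01,  1.60789516e+00,  1.62949185e-05,
        1.35380523e+00, -2.06310450e-01]), 'dq': array([-1.42023516e-03, -1.90725452e-03, -3.54959231e-03, -1.04589520e-03,
        4.61980721e-04, -8.65464324e-05]), 'joint_efforts': array([ 1.86653810e-04, -4.45878482e+01, -3.52237487e+01, -1.85508761e-04,
        4.17261530e-03,  8.88801907e-06]), 'eef_pos': array([ 0.18942415, -0.54238451,  0.23048744]), 'eef_rot': array([-7.80153776e-04,  9.85938436e-01,  1.67107121e-01,  3.79443505e-05]), 'wrist_force': array([-0.50552829,  0.00992334,  0.00466077]), 'torque': array([ 0.0230446 , -0.03069346,  0.01723916]), 'grasp_force': 0.0, 'opening': 1.0036669204894602}
```

View pics/scene0b.png

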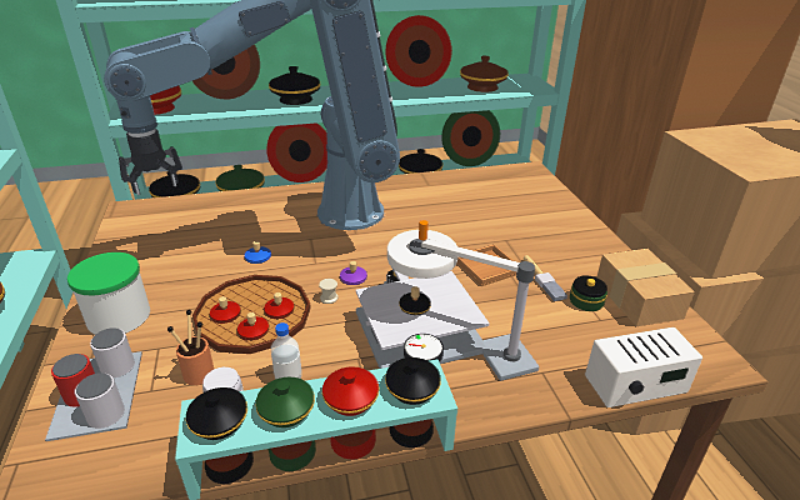

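View pics/top0b.png

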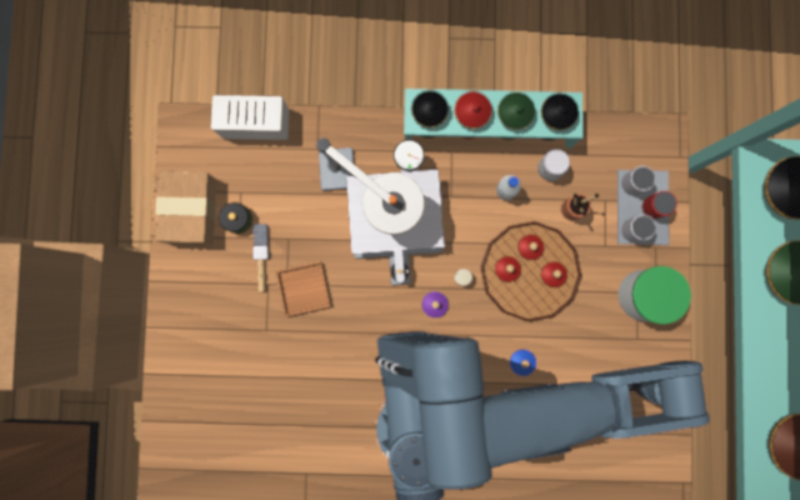

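Scene: three red lids in the bamboo tray, top view at about (507,268), (530,246), (553,273). The lid on the rack at (473,110) is scenery, and so are the purple (435,304) and blue (522,362) look-alikes. The lamp is over the plate, with its grip at (393,200). The black lid is under the lamp, and the wooden tray is at (304,289).

```bash
python3 - <<'E'
from h import *
S=cv2.imread('pics/scene0.png');T=cv2.imread('pics/top0.png');cs,ct=cal('scene0'),cal('top0')
for nm,lo,hi in (('orange',(8,190,150),(16,255,255)),('red',(0,180,80),(6,255,255)),('wood',(14,60,150),(24,170,255))):
    for k,im in (('S',S),('T',T)):
        b=blobs(im,lo,hi,15)
        if nm=='wood': b=[x for x in b if x[1][4]<250 and x[1][2]<40]
        print(nm,k,[(x[0].tolist(),x[1][2:]) for x in b][:30])
s=1/1.25
P=lambda a,b:(a*s,b*s)
print('grip',two(cs,P(424,230),ct,P(393,200)))
print('hinge',two(cs,P(526,268),ct,P(324,146)))
print('cured knob?',onz(cs,*P(415,295),.125))
for nm,p,z in (('c1',(347,178),.085),('c2',(438,171),.085),('c3',(444,248),.085),('c4',(352,256),.085),('dial',(409,154),.103),('knob',(400,270),.085),
  ('t1',(278,274),.022),('t2',(322,263),.022),('t3',(332,307),.022),('t4',(288,317),.022),('bamb',(531,271),.02),('spool',(464,277),.05),('purple',(435,304),.04),('bottle',(513,182),.15),('bottlefoot',(508,192),.1)):
    print(nm,onz(ct,*P(*p),z).round(3))
E
```

```text
orange S [([339.4, 184.8], [5, 13, 36])]
orange T []
red S [([333.9, 40.2], [52, 56, 1066]), ([132.5, 74.2], [23, 10, 108]), ([130.6, 84.8], [19, 13, 139]), ([236.9, 122.6], [48, 47, 749]), ([223.1, 246.1], [24, 17, 263]), ([180.0, 249.3], [24, 17, 267]), ([202.4, 262.6], [25, 19, 299]), ([57.6, 307.0], [35, 41, 418]), ([279.2, 309.8], [45, 35, 1096]), ([282.7, 358.4], [36, 23, 365])]
red T [([378.5, 87.8], [27, 26, 493]), ([426.0, 198.2], [17, 18, 155]), ([407.7, 215.7], [18, 19, 161]), ([444.5, 219.8], [18, 19, 160])]
wood S [([435.9, 94.2], [9, 21, 121]), ([405.3, 117.9], [20, 11, 165]), ([349.7, 121.9], [21, 10, 119]), ([325.4, 122.0], [14, 7, 47]), ([208.7, 134.2], [28, 11, 163]), ([122.3, 141.2], [19, 12, 117]), ([632.0, 154.6], [8, 15, 24]), ([626.4, 167.9], [6, 11, 20]), ([626.2, 177.1], [7, 11, 16]), ([619.9, 182.9], [9, 17, 29]), ([621.8, 188.5], [6, 10, 18]), ([205.1, 196.3], [6, 7, 22]), ([610.6, 204.1], [13, 24, 58]), ([102.7, 197.4], [17, 8, 83]), ([617.8, 197.0], [7, 8, 16]), ([384.5, 214.0], [26, 12, 120]), ([393.2, 220.8], [15, 6, 16]), ([605.0, 228.4], [7, 8, 21]), 
[... 658 characters left out ...]
540.3, 389.7], [8, 3, 15]), ([205.5, 397.1], [11, 6, 33]), ([390.7, 398.3], [10, 3, 18])]
grip (array([0.61922543, 0.07275544, 0.29419769]), np.float64(0.0031717527517725213))
hinge (array([0.76130184, 0.25532504, 0.26291431]), np.float64(0.0029974960940934146))
cured knob? [0.63130677 0.05536505 0.125     ]
c1 [0.712 0.21  0.085]
c2 [ 0.738 -0.048  0.085]
c3 [ 0.518 -0.07   0.085]
c4 [0.49  0.189 0.085]
dial [0.781 0.035 0.103]
knob [0.453 0.053 0.085]
t1 [0.437 0.409 0.022]
t2 [0.472 0.282 0.022]
t3 [0.345 0.249 0.022]
t4 [0.313 0.376 0.022]
bamb [ 0.462 -0.327  0.02 ]
spool [ 0.439 -0.13   0.05 ]
purple [ 0.36  -0.049  0.04 ]
bottle [ 0.698 -0.252  0.15 ]
bottlefoot [ 0.679 -0.246  0.1  ]
```

servo_tool(
  commands="0 0 -0.115 0 0 -28 1;0 0 -0.115 0 0 -28 1;0 0 -0.115 0 0 -28 1;0 0 -0.115 0 0 -28 1;0 0 -0.115 0 0 -28 1",
)

```text
time_s: 0.72
eef_pos: [0.1894, -0.5426, 0.3716]
eef_rot: [-0.0, 0.897, 0.442, 0.0]
wrist_force: [0.3, 0.4, 0.7]
opening: 1.0
grasp_force: 0.0
```

```bash
python3 -c "
from h import *
o=get_obs();print(o['time_s'],o['eef_pos'],o['q'],tool([.619,.073,.37]))"
```

```text
0.725 [ 0.1894481  -0.54260236  0.37164802] [-1.44132124e+00  1.01974654e-01  1.41707878e+00  1.57621864e-05
  1.62354373e+00 -7.85115066e-01] [749.8 -35.2   2.2]
```

servo_tool(
  commands="0 0 0 58 -2.7 0 1;0 0 0 58 -2.7 0 1;0 0 0 58 -2.7 0 1;0 0 0 58 -2.7 0 1;0 0 0 58 -2.7 0 1",
)

```text
time_s: 1.35
eef_pos: [0.3573, -0.3037, 0.3709]
eef_rot: [-0.0, 0.898, 0.44, 0.0]
wrist_force: [-0.5, -0.4, -0.2]
opening: 1.001
grasp_force: 0.0
```

servo_tool(
  commands="0 0 0 58 -2.7 0 1;0 0 0 58 -2.7 0 1;0 0 0 58 -2.7 0 1;0 0 0 58 -2.7 0 1;0 0 0 50 -2.7 0 1",
)

```text
time_s: 1.98
eef_pos: [0.5196, -0.0724, 0.371]
eef_rot: [-0.0, 0.898, 0.44, -0.0]
wrist_force: [0.4, -0.8, 0.2]
opening: 0.999
grasp_force: 0.0
```

```bash
python3 - <<'E'
from h import *
im,c=snap('wrist','w1');print(c['R'],c['t'])
cv2.imwrite('pics/w1b.png',cv2.resize(im,(800,500)))
print(get_obs()['eef_pos'],get_obs()['eef_rot'])
for x in blobs(im,(8,180,130),(17,255,255),30): print(x,onz(c,*x[0],.315))
print(-c['R'].T@c['t'], proj(c,[.619,.073,.315]))
E
```

```text
[[ 7.90873879e-01 -6.11978779e-01 -6.94450257e-04]
 [-5.81151312e-01 -7.51389503e-01  3.12533145e-01]
 [-1.91785455e-01 -2.46770720e-01 -9.49906601e-01]] [-0.45428945  0.1626477   0.59458397]
[ 0.521625   -0.06791991  0.37070519] [-0.00143682  0.89716674  0.44168756  0.00136612]
(array([389.8, 272.4]), [377, 270, 27, 5, 36]) [ 0.53309151 -0.14221542  0.315     ]
[ 0.56784114 -0.00907782  0.51365096] [303.42205212 -78.02098263]
```

View pics/w1b.png

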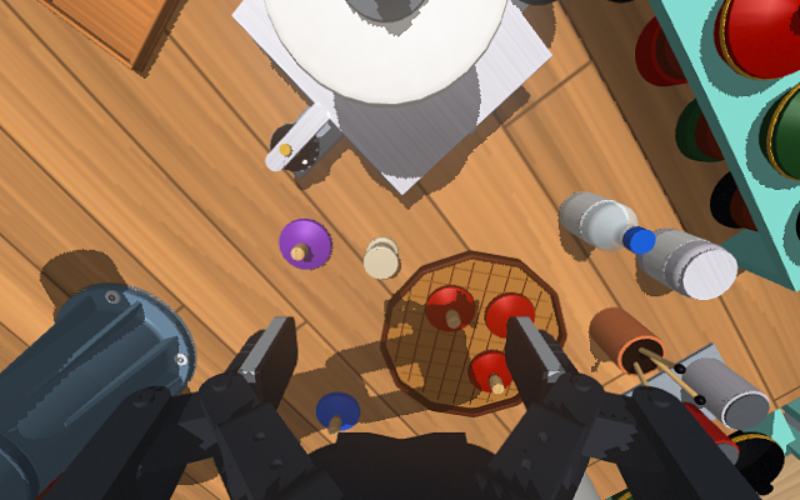

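The wrist view shows three red lids at about (450,308), (510,315) and (492,370), the purple and blue look-alikes, the stand with its lug at (300,135), and the lamp head at the top. Next I go above the grip.

servo_tool(
  commands="0 0 0 58 -2 0 1;0 0 0 58 -2 0 1;0 0 0 55 -2 0 1;0 0 0 0 0 0 1",
)

```text
time_s: 2.52
eef_pos: [0.6197, 0.0675, 0.3694]
eef_rot: [-0.001, 0.897, 0.442, -0.001]
wrist_force: [-0.4, -1.0, 0.2]
opening: 1.002
grasp_force: 0.0
```

```bash
python3 - <<'E'
from h import *
im,c=snap('wrist','w2');ct=cal('top0')
print(get_obs()['eef_pos'],tool([.619,.073,.285]))
b=[x for x in blobs(im,(5,170,100),(18,255,255),60)]
for x in b: print(x,onz(c,*x[0],.294),two(c,x[0],ct,(393*.8,200*.8)))
print(proj(c,[.619,.073,.294]))
cv2.imwrite('pics/w2b.png',im)
E
```

```text
[0.61905226 0.06577852 0.36978731] [ 5.8 -4.3 84.8]
(array([83.4, 63.9]), [73, 47, 21, 38, 70]) [0.55248145 0.25312753 0.294     ] (array([0.62208238, 0.10616667, 0.47799276]), np.float64(0.10270428935447797))
(array([108.4,  72. ]), [90, 57, 42, 27, 217]) [0.56242441 0.23852657 0.294     ] (array([0.62156424, 0.10701908, 0.47136522]), np.float64(0.10188710291259534))
(array([110. , 100.5]), [92, 78, 43, 46, 266]) [0.5484933  0.22522676 0.294     ] (array([0.61788363, 0.10882651, 0.45967661]), np.float64(0.09837334550217983))
(array([88.9, 97. ]), [80, 82, 21, 28, 101]) [0.53812084 0.23644887 0.294     ] (array([0.61818117, 0.10841543, 0.46583671]), np.float64(0.09926249226435716))
(array([128.4,  98.5]), [111, 88, 35, 24, 223]) [0.5601859  0.21778424 0.294     ] (array([0.61837667, 0.10899655, 0.45515109]), np.float64(0.09821551406332299))
(array([133.2, 114.1]), [122, 107, 23, 17, 60]) [0.55472442 0.2083376  0.294     ] (array([0.61608452, 0.10951528, 0.44709223]), np.float64(0.09542110803232462))
(array([ 93.7, 121.6]), [74, 112, 33, 24, 167]) [0.52723609 0.22308971 0.294     ] (array([0.61483872, 0.10919189, 0.45748448]), np.float64(0.09574362838690956))
(array([316. , 215.1]), [304, 204, 25, 23, 473]) [0.61204883 0.06524525 0.294     ] (array([0.61630439, 0.07054408, 0.31105872]), np.float64(0.00041414324398430483))
(array([375.6, 330.1]), [315, 292, 97, 62, 1361]) [ 0.58558066 -0.05919102  0.294     ] (array([0.61623413, 0.05805509, 0.41534316]), np.float64(0.03766293984535838))
(array([329.5, 315. ]), [317, 306, 27, 20, 182]) [ 0.56191523 -0.019349    0.294     ] (array([0.60856812, 0.06200509, 0.40262272]), np.float64(0.01788767034213417))
[316.93028007 202.86862793]
```

View pics/w2b.png

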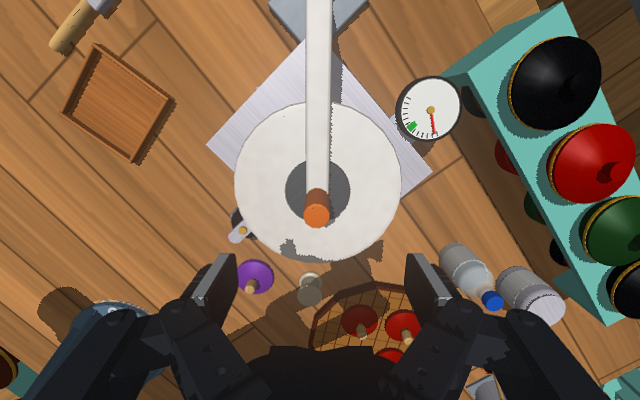

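The orange grip top is at pixel (316,215) in the wrist view, which gives (0.616, 0.071, 0.311) from two views and fits the text. Descending onto it.

servo_tool(
  commands="0 0 0 2.7 -5 30 0.6;0 0 0 0 0 30 0.6;0 0 0 0 0 25 0.6;0 0 0 0 0 0 0.05;0 0 0 0 0 0 0.05",
)

```text
time_s: 3.2
eef_pos: [0.6167, 0.0686, 0.2874]
eef_rot: [0.0, 0.898, 0.439, 0.0]
wrist_force: [-1.1, -0.8, -6.9]
opening: 0.216
grasp_force: 58.7
```

servo_tool(
  commands="0 0 0 0 0 0 0.05;0 0 0 0 0 0 0.05",
)

```text
time_s: 3.45
eef_pos: [0.6167, 0.0685, 0.2874]
eef_rot: [0.001, 0.898, 0.44, -0.0]
wrist_force: [-3.7, -4.7, 1.6]
opening: 0.215
grasp_force: 59.3
```

servo_tool(
  commands="0 0 0.107 1.3 -24.9 0 0.05;0 0 0.107 1.3 -24.9 0 0.05;0 0 0.107 1.3 -24.9 0 0.05;0 0 0.107 1.3 -24.9 0 0.05;0 0 0.107 1.3 -24.9 0 0.05",
)

```text
time_s: 4.08
eef_pos: [0.5423, 0.1685, 0.2874]
eef_rot: [0.0, 0.983, 0.185, 0.001]
wrist_force: [2.1, -0.1, -1.4]
opening: 0.216
grasp_force: 59.6
```

servo_tool(
  commands="0 0 0.107 1.3 -24.9 0 0.05;0 0 0.107 1.3 -24.9 0 0.05;0 0 0.107 1.3 -24.9 0 0.05;0 0 0.107 1.3 -24.9 0 0.05;0 0 0.107 1.3 -24.9 0 0.05",
)

```text
time_s: 4.7
eef_pos: [0.5288, 0.292, 0.2874]
eef_rot: [-0.001, 0.997, -0.081, 0.0]
wrist_force: [1.5, -0.2, -0.5]
opening: 0.216
grasp_force: 59.7
```

Smooth. Finishing the swing, then release.

servo_tool(
  commands="0 0 0.107 1.3 -24.9 0 0.05;0 0 0.107 1.3 -24.9 0 0.05;0 0 0.107 1.3 -24.9 0 0.05;0 0 0.107 1.3 -24.9 0 0.05;0 0 0.107 1.3 -24.9 0 0.05",
)

```text
time_s: 5.32
eef_pos: [0.5795, 0.4052, 0.2874]
eef_rot: [-0.001, 0.94, -0.341, -0.0]
wrist_force: [-0.1, 0.1, 0.7]
opening: 0.213
grasp_force: 59.8
```

servo_tool(
  commands="0 0 0 0 0 0 0.05;0 0 0 0 0 0 0.6;0 0 0 0 0 0 0.6;0 0 0 0 0 -35 0.8;0 0 0 0 0 -40 1",
)

```text
time_s: 5.95
eef_pos: [0.5798, 0.4019, 0.3614]
eef_rot: [0.001, 0.94, -0.341, -0.001]
wrist_force: [0.9, 0.7, -1.0]
opening: 0.984
grasp_force: 0.0
```

```bash
python3 - <<'E'
from h import *
o=get_obs();print(o['time_s'],o['eef_pos'],o['q'])
im,c=snap('scene','s1');im,c=snap('top','t1')
cv2.imwrite('pics/t1b.png',cv2.resize(im[90:270,200:480],(784,504),interpolation=cv2.INTER_CUBIC))
E
```

```text
5.95 [0.57979154 0.4019379  0.36142752] [ 4.38512115e-01  4.12649609e-01  1.05965032e+00 -2.11237871e-04
  1.67103238e+00  2.70418683e+00]
```

View pics/t1b.png

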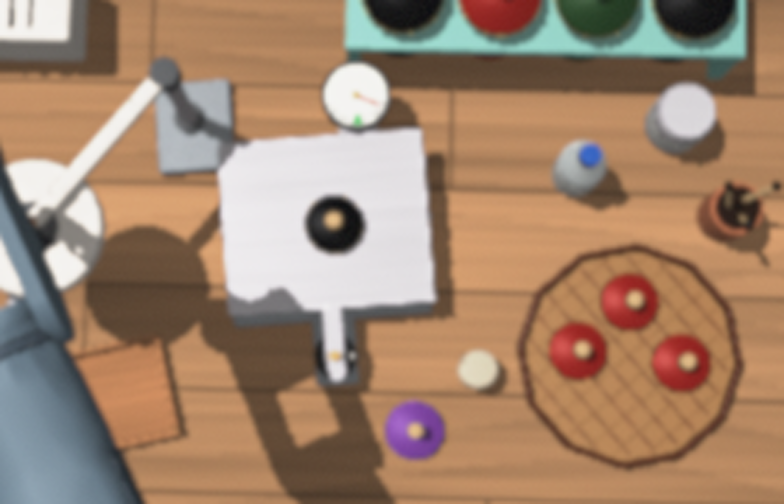

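The lamp is clear of the plate, the black cured lid (332,220) stands on it, the needle points right at about +1 rad, and the three red lids are visible.

```bash
python3 - <<'E'
from h import *
S=cv2.imread('pics/scene1.png') if 0 else cv2.imread('pics/s1.png');T=cv2.imread('pics/t1.png');cs,ct=cal('s1'),cal('t1')
kS=[x for x in blobs(S,(10,40,90),(26,190,255),8) if 310<x[0][0]<350 and 220<x[0][1]<250]
kT=[x for x in blobs(T,(10,40,120),(26,190,255),8) if 300<x[0][0]<335 and 155<x[0][1]<180]
print(kS,kT)
kt=kT[0][0] if kT else (318.6,167.9)
if kS: print(two(cs,kS[0][0],ct,kt))
print('lid on rim',onz(ct,334/2.8+200,224/2.8+90,.096))
# tray corners in scene view
C=lambda u,v:(u/2.8+200,v/2.8+90)
for p in ((219,152),(421,129),(435,302),(231,326)): print('pl',onz(ct,*C(*p),.085).round(4))
print('lug end',onz(ct,*C(338,380),.08),'spool',onz(ct,*C(478,370),.05))
for p in ((635,300),(583,350),(689,361)): print('red knob',onz(ct,*C(*p),.058))
print(tool([.627,.066,.30]))
E
```

```text
[(array([331.8, 233.8]), [329, 229, 7, 11, 65])] [(array([318.5, 168.1]), [316, 165, 6, 7, 35])]
(array([0.61745334, 0.06004624, 0.12177843]), np.float64(0.003067164111131957))
lid on rim [0.61477962 0.05918005 0.096     ]
pl [0.7053 0.2078 0.085 ]
pl [ 0.7404 -0.0482  0.085 ]
pl [ 0.5202 -0.07    0.085 ]
pl [0.4841 0.1859 0.085 ]
lug end [0.41950558 0.04974363 0.08      ] spool [ 0.43726424 -0.12828517  0.05      ]
red knob [ 0.5308066  -0.32644295  0.058     ]
red knob [ 0.46544423 -0.26077424  0.058     ]
red knob [ 0.45449182 -0.39565403  0.058     ]
[250.1 230.6  67.4]
```

servo_tool(
  commands="0 0 -0.16 0 0 0 1;0 0 -0.16 0 0 0 1;0 0 -0.16 0 0 0 1;0 0 -0.16 0 0 0 1;0 0 -0.16 0 0 0 1",
)

```text
time_s: 6.68
eef_pos: [0.58, 0.4021, 0.3608]
eef_rot: [0.0, 0.998, 0.055, -0.0]
wrist_force: [0.3, -0.6, 0.6]
opening: 1.002
grasp_force: 0.0
```

servo_tool(
  commands="0 0 0 0.5 55 0 1;0 0 0 0.5 55 0 1;0 0 0 0.5 55 0 1;0 0 0 0.5 55 0 1;0 0 0 0.5 55 0 1",
)

```text
time_s: 7.3
eef_pos: [0.6112, 0.1273, 0.361]
eef_rot: [0.0, 0.999, 0.053, 0.0]
wrist_force: [0.7, 0.2, -0.1]
opening: 1.002
grasp_force: 0.0
```

```bash
python3 - <<'E'
from h import *
o=get_obs();print(o['eef_pos'],o['eef_rot'],tool([.617,.060,.22]))
E
```

```text
[0.61122978 0.12733307 0.36104889] [8.84040283e-05 9.98614641e-01 5.26192132e-02 1.00762563e-04] [ -1.4  67.5 141.1]
```

servo_tool(
  commands="0 0 0 -0.4 17 35 1;0 0 0 -0.4 17 35 1;0 0 0 -0.4 17 35 1;0 0 0 0 17 36 1;0 0 0 0 0 0 1",
)

```text
time_s: 7.92
eef_pos: [0.6151, 0.0606, 0.2167]
eef_rot: [-0.0, 0.999, 0.052, -0.003]
wrist_force: [-0.0, -0.3, -0.3]
opening: 0.997
grasp_force: 0.0
```

```bash
python3 - <<'E'
from h import *
ct=cal('t1')
im,c=snap('wrist','w3')
o=get_obs();print(o['eef_pos'],proj(c,[.617,.06,.122]))
for x in blobs(im,(10,40,90),(26,190,255),60):
  r=two(c,x[0],ct,(318.5,168.1))
  if r[1]<.01: print(x,r,tool(list(r[0][:2])+[.105]))
cv2.imwrite('pics/w3b.png',im)
E
```

```text
[0.616568   0.06140494 0.2193683 ] [321.86130666 196.75493574]
(array([320.1, 157.3]), [284, 149, 76, 28, 142]) (array([0.63193316, 0.06358356, 0.02199226]), np.float64(0.0003219127960940782)) [ 15.8  -0.5 114.3]
(array([322.4, 201. ]), [311, 187, 24, 28, 535]) (array([0.61651058, 0.06042561, 0.13184702]), np.float64(0.0017943623806206358)) [1.000e-01 1.100e+00 1.144e+02]
(array([304.3, 313.4]), [221, 278, 184, 85, 8649]) (array([0.60002037, 0.06276114, 0.24669645]), np.float64(0.007972747478428802)) [-16.   -3.  114.4]
(array([311.4, 323.9]), [306, 318, 12, 12, 112]) (array([0.59922978, 0.06090163, 0.25225386]), np.float64(0.004505374837094384)) [-17.   -1.2 114.4]
```

View pics/w3b.png

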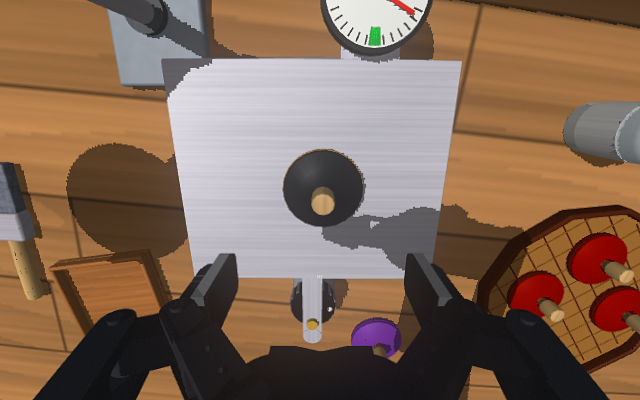

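The wrist view shows the cured lid's knob at (322,201), right under the gripper; the needle points up-right at about 1 rad. Descending.

servo_tool(
  commands="0 0 0 0 1 40 0.8;0 0 0 0 0 40 0.7;0 0 0 0 0 29 0.6;0 0 0 0 0 0 0.6;0 0 0 0 0 0 0.1",
)

```text
time_s: 8.6
eef_pos: [0.6194, 0.0612, 0.1141]
eef_rot: [0.0, 0.999, 0.053, 0.002]
wrist_force: [0.2, -0.4, -0.5]
opening: 0.404
grasp_force: 0.0
```

servo_tool(
  commands="0 0 0 0 0 0 0.1;0 0 0 0 0 0 0.1;0 0 0 0 0 0 0.1;0 0 0 0 0 -30 0.1;0 0 0 0 0 -50 0.1",
)

```text
time_s: 9.22
eef_pos: [0.6164, 0.0609, 0.1911]
eef_rot: [-0.0, 0.999, 0.053, -0.002]
wrist_force: [1.8, 0.4, -0.5]
opening: 0.211
grasp_force: 58.6
```

```bash
python3 - <<'E'
from h import *
c=cal('w3');
# tray corners in wrist view w1 & w2
import itertools
im=cv2.imread('pics/w2.png');c2=cal('w2')
# tray rim outer corners w2 
W2=[(97,43),(175,101),(138,164),(62,108)]
for p in W2: print(onz(c2,*p,.022).round(4))
S=cal('scene0');ct=cal('top0')
print(np.mean([onz(c2,*p,.022) for p in W2],0), np.mean([onz(ct,a*.8,b*.8,.022) for a,b in ((278,274),(322,263),(332,307),(288,317))],0))
print(get_obs()['eef_pos'],get_obs()['opening'],tool([.392,.329,.19]))
E
```

```text
[0.4488 0.4114 0.022 ]
[0.4828 0.2766 0.022 ]
[0.3567 0.2441 0.022 ]
[0.3266 0.3853 0.022 ]
[0.40371658 0.32937531 0.022     ] [0.39134641 0.3289288  0.022     ]
[0.61635507 0.06094408 0.1910855 ] 0.21088426630140664 [-194.8 -290.2    1.9]
```

servo_tool(
  commands="0 0 0 -32 -48 -4 0.1;0 0 0 -32 -48 0 0.1;0 0 0 -32 -48 0 0.1;0 0 0 -32 -48 0 0.1;0 0 0 -32 -48 0 0.1",
)

```text
time_s: 9.85
eef_pos: [0.4323, 0.284, 0.1966]
eef_rot: [-0.0, 0.999, 0.053, 0.001]
wrist_force: [0.5, 0.5, -1.0]
opening: 0.208
grasp_force: 58.7
```

servo_tool(
  commands="0 0 0 -31 -50 30 0.1;0 0 0 0 0 30 0.1;0 0 0 0 0 0 0.1",
)

```text
time_s: 10.22
eef_pos: [0.3972, 0.3264, 0.1357]
eef_rot: [0.001, 0.999, 0.054, -0.002]
wrist_force: [0.6, 0.7, -0.0]
opening: 0.212
grasp_force: 58.7
```

```bash
python3 - <<'E'
from h import *
im,c=snap('wrist','w4');imt,ct=snap('top','t2')
print(get_obs()['eef_pos'],get_obs()['opening'])
cv2.imwrite('pics/w4b.png',im)
E
```

```text
[0.39985126 0.32662806 0.13817396] 0.21038559598143328
```

View pics/w4b.png

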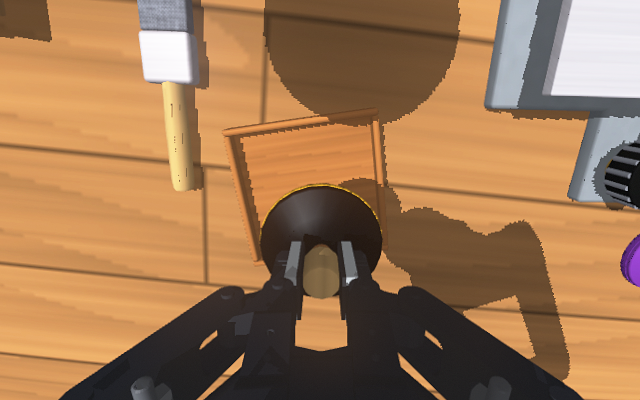

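Lid held. The tray's far corners are at (225,131) and (378,110).

```bash
python3 - <<'E'
from h import *
c=cal('w4')
a,b=onz(c,225,131,.022),onz(c,378,110,.022)
print(a,b,np.linalg.norm(a-b))
d=(b-a)/np.linalg.norm(b-a); n=np.array([d[1],-d[0],0]); n=n if n[0]<0 else -n
ce=(a+b)/2+n*.068; print(ce, onz(c,386,248,.022))
# lid floor in tray z=.006 -> TCP ~ .006+.0255
print(tool([ce[0],ce[1],.034]))
E
```

```text
[0.44353484 0.41430567 0.022     ] [0.47479128 0.28615933 0.022     ] 0.13190317465303686
[0.39309983 0.33411888 0.022     ] [0.34732683 0.25638357 0.022     ]
[ -6.1  -8.1 104.2]
```

servo_tool(
  commands="0 0 0 -6 -6 35 0.1;0 0 0 0 0 35 0.1;0 0 0 0 0 25 0.1;0 0 0 0 0 8 0.1;0 0 0 0 0 0 0.1",
)

```text
time_s: 10.95
eef_pos: [0.3944, 0.3321, 0.0359]
eef_rot: [-0.001, 0.999, 0.052, 0.001]
wrist_force: [-0.0, -0.6, -1.2]
opening: 0.206
grasp_force: 59.0
```

servo_tool(
  commands="0 0 0 0 0 2 0.1;0 0 0 0 0 0 0.25;0 0 0 0 0 0 0.4;0 0 0 0 0 0 0.6;0 0 0 0 0 -15 0.6",
)

```text
time_s: 11.58
eef_pos: [0.3914, 0.3313, 0.0464]
eef_rot: [0.001, 0.999, 0.053, -0.001]
wrist_force: [-0.2, -0.1, -0.3]
opening: 0.604
grasp_force: 0.0
```

servo_tool(
  commands="0 0 0 0 0 -50 0.8;0 0 0 0 0 -50 1;0 0 0 0 0 -30 1;0 0 0 0 0 0 1",
)

```text
time_s: 12.08
eef_pos: [0.3943, 0.333, 0.1808]
eef_rot: [-0.001, 0.999, 0.053, 0.003]
wrist_force: [0.7, 0.2, -0.5]
opening: 1.002
grasp_force: 0.0
```

```bash
python3 - <<'E'
from h import *
im,c=snap('wrist','w5')
o=get_obs();print(o['eef_pos'],proj(c,[.393,.333,.045]))
for x in blobs(im,(10,40,90),(26,190,255),60): print(x, onz(c,*x[0],.045))
imt,ct=snap('top','t3'); ims,cs=snap('scene','s3')
kn=[.445,.053,.08]
print(proj(c,kn),proj(ct,kn),tool([.445,.053,.17]))
cv2.imwrite('pics/m5.png',np.hstack([cv2.resize(im,(400,250)),cv2.resize(imt[100:260,200:456],(400,250))]))
E
```

```text
[0.39308526 0.33233459 0.17865567] [320.96745707 188.44132027]
(array([284.9, 186.2]), [0, 0, 640, 400, 174128]) [0.39146533 0.36881901 0.045     ]
(array([629. , 122.7]), [616, 111, 24, 26, 462]) [0.48919476 0.04899618 0.045     ]
(array([619.1, 165. ]), [611, 156, 19, 21, 250]) [0.44892951 0.0419143  0.045     ]
(array([321.6, 191.9]), [312, 180, 21, 24, 390]) [0.38950254 0.33199037 0.045     ]
(array([160.2, 385.8]), [136, 366, 48, 34, 1098]) [0.10632288 0.51198458 0.045     ]
(array([477.3, 383.2]), [458, 370, 41, 30, 529]) [0.15595922 0.10538352 0.045     ]
[643.30579502 175.95777864] [319.96216872 218.45363498] [ 23.6 282.6   6.3]
```

View pics/m5.png

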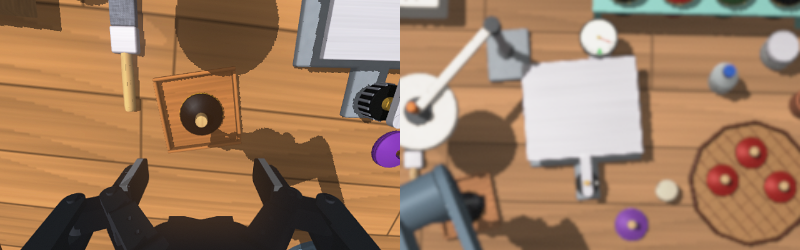

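The cured lid stands in the tray (left: 202,115) and was released. Now over to the knob.

servo_tool(
  commands="0 0 0 5 57 0 1;0 0 0 5 57 0 1;0 0 0 5 57 0 1;0 0 0 5 57 0 1;0 0 0 4 55 0 1",
)

```text
time_s: 12.85
eef_pos: [0.4452, 0.0513, 0.1755]
eef_rot: [-0.0, 0.999, 0.053, -0.001]
wrist_force: [0.6, 0.5, -1.1]
opening: 0.998
grasp_force: 0.0
```

```bash
python3 - <<'E'
from h import *
im,c=snap('wrist','w6')
o=get_obs();print(o['eef_pos'],o['eef_rot'],proj(c,[.445,.053,.048]))
cv2.imwrite('pics/w6b.png',cv2.resize(im[60:340,160:480],(800,700))[:600])
E
```

```text
[0.44668215 0.04563781 0.17575198] [ 1.69648960e-03  9.98689844e-01  5.11361733e-02 -8.99766451e-04] [319.11469694 188.42347042]
```

View pics/w6b.png

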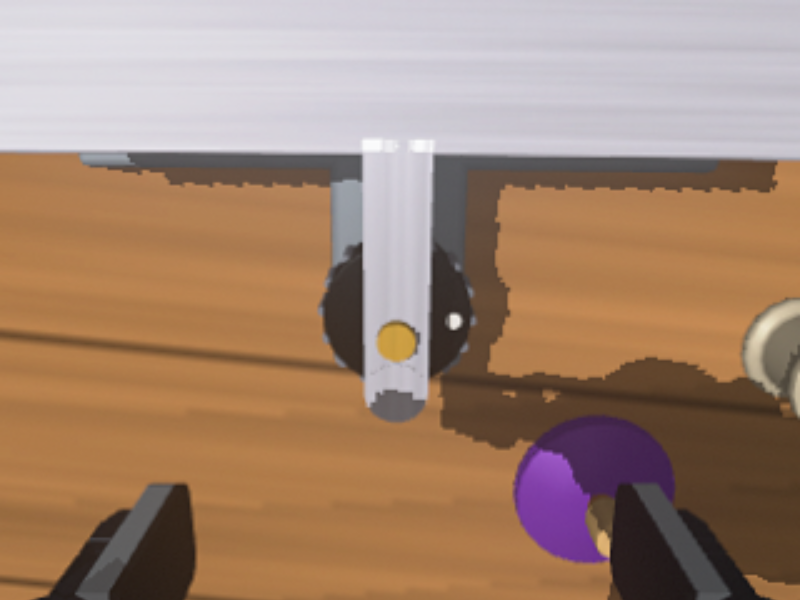

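The knob is centred at crop (397,312) under the lug, with the brass cap at (397,341) and white dot at (454,321); the plate edge is parallel to the image rows, so the gripper is aligned with the stand.

```bash
python3 - <<'E'
from h import *
c=cal('w6');cs=cal('s3');ct=cal('t3')
print(onz(c,318.8,184.8,.060),onz(c,318.8,196.4,.087))
k=(onz(c,318.8,184.8,.060)+onz(c,318.8,196.4,.087))/2
print(k,proj(ct,[k[0],k[1],.087]))
print(get_obs()['eef_pos'],tool([k[0],k[1],.028]))
# dial
T=cv2.imread('pics/t3.png')
C=lambda x,y:(200+x,100+y)
h=blobs(T,(40,120,80),(80,255,255),3); h=[x for x in h if 300<x[0][0]<350 and x[0][1]<160];print(h)
g=h[0][0] if h else None
if g is not None: print('green',onz(ct,*g,.103))
E
```

```text
[0.45194406 0.0539424  0.06      ] [0.44956355 0.05349372 0.087     ]
[0.45075381 0.05371806 0.0735    ] [319.76515171 216.72367662]
[0.44668215 0.04563781 0.17575198] [  5.2  -8.1 147.7]
[]
```

servo_tool(
  commands="0 0 0 5 -6 20 0.9;0 0 -0.13 0 0 20 0.9;0 0 -0.13 0 0 20 0.9;0 0 -0.13 0 0 0 0.9;0 0 -0.13 0 0 0 0.9",
)

```text
time_s: 13.52
eef_pos: [0.4489, 0.0599, 0.115]
eef_rot: [-0.001, 0.951, 0.31, -0.002]
wrist_force: [-0.0, -0.4, -0.0]
opening: 0.9
grasp_force: 0.0
```

servo_tool(
  commands="0 0 0 0 0 0 0.88;0 0 0 0 0 0 0.88",
)

```text
time_s: 13.78
eef_pos: [0.4499, 0.0597, 0.1162]
eef_rot: [-0.0, 0.952, 0.307, -0.001]
wrist_force: [-0.7, -0.2, -0.4]
opening: 0.882
grasp_force: 0.0
```

```bash
python3 - <<'E'
from h import *
im,c=snap('wrist','w7')
o=get_obs();print(o['eef_pos'],o['eef_rot'],o['q'],proj(c,[.4505,.0537,.087]),tool([.4505,.0537,.028]))
h=[x for x in blobs(im,(15,120,120),(32,255,255),15)];
for x in h: print(x,onz(c,*x[0],.087))
E
```

```text
[0.4500749  0.05967197 0.11644883] [-2.47305565e-04  9.51753370e-01  3.06863585e-01 -4.49811456e-04] [-1.30698157e-01  5.38091894e-02  2.00225971e+00  6.96671687e-05
  1.08654853e+00  8.16273885e-01] [329.57793226 236.08582667] [-3.1  5.2 88.4]
(array([ 5.9, 15. ]), [0, 12, 13, 7, 19]) [0.45351795 0.26913698 0.087     ]
(array([24. , 27.8]), [16, 21, 18, 17, 23]) [0.45320733 0.25864178 0.087     ]
(array([180.9, 118.1]), [101, 28, 186, 187, 6602]) [0.46051808 0.16664233 0.087     ]
(array([145.4,  36.9]), [137, 31, 17, 13, 72]) [0.48693364 0.20191309 0.087     ]
(array([165.8,  64. ]), [163, 60, 7, 9, 25]) [0.48125388 0.18679693 0.087     ]
(array([213.1,  95. ]), [207, 91, 13, 9, 24]) [0.48224719 0.15769499 0.087     ]
(array([223.9, 102.9]), [221, 100, 8, 6, 15]) [0.48210132 0.1506304  0.087     ]
(array([149.2, 205.9]), [0, 103, 302, 193, 14592]) [0.40067803 0.15830764 0.087     ]
(array([233.2, 109.3]), [229, 106, 9, 8, 15]) [0.48216436 0.14458345 0.087     ]
(array([249.5, 120.3]), [246, 115, 10, 11, 23]) [0.48238195 0.13388621 0.087     ]
(array([263.4, 130. ]), [256, 125, 15, 
[... 3855 characters left out ...]
, 5, 16]) [0.21472389 0.18428806 0.087     ]
(array([175.9, 380.9]), [161, 365, 35, 33, 306]) [0.27605709 0.07752126 0.087     ]
(array([160.8, 383.3]), [158, 380, 8, 8, 25]) [0.26624113 0.08618656 0.087     ]
(array([193.9, 385. ]), [191, 380, 7, 10, 23]) [0.28079468 0.06381718 0.087     ]
(array([160.9, 393.7]), [153, 387, 18, 13, 75]) [0.25560824 0.08111698 0.087     ]
(array([  3.8, 397.1]), [0, 393, 10, 7, 29]) [0.16717072 0.18761094 0.087     ]
(array([191.9, 397.4]), [188, 393, 9, 7, 19]) [0.26732515 0.05870748 0.087     ]
(array([489.7, 396.1]), [488, 392, 5, 8, 24]) [ 0.41057041 -0.13833899  0.087     ]
(array([152.2, 397.8]), [149, 395, 8, 5, 18]) [0.24685457 0.0849075  0.087     ]
```

Brass cap at (328,237) confirms the axis at (0.450, 0.054). Descending astride the lug, ψ about 0.52 rad ahead.

servo_tool(
  commands="0 0 0 -3 5 20 0.88;0 0 0 0 0 30 0.88;0 0 0 0 0 25 0.88;0 0 0 0 0 13 0.88;0 0 0 0 0 0 0.88",
)

```text
time_s: 14.45
eef_pos: [0.4503, 0.0538, 0.0283]
eef_rot: [-0.0, 0.952, 0.308, -0.001]
wrist_force: [-0.2, 0.2, -0.4]
opening: 0.881
grasp_force: 0.0
```

servo_tool(
  commands="0 0 0 0 0 0 0.4;0 0 0 0 0 0 0.4;0 0 0 0 0 0 0.4",
)

```text
time_s: 14.82
eef_pos: [0.4512, 0.0544, 0.0303]
eef_rot: [-0.001, 0.952, 0.308, 0.0]
wrist_force: [-3.6, 2.9, 8.4]
opening: 0.64
grasp_force: 61.9
```

servo_tool(
  commands="0 0 0.13 0 0 0 0.4;0 0 0.13 0 0 0 0.4;0 0 0.13 0 0 0 0.4;0 0 0.13 0 0 0 0.4;0 0 0.13 0 0 0 0.4",
)

```text
time_s: 15.45
eef_pos: [0.4513, 0.0543, 0.0307]
eef_rot: [-0.0, 1.0, -0.014, 0.0]
wrist_force: [-7.6, 1.6, 13.7]
opening: 0.637
grasp_force: 62.5
```

servo_tool(
  commands="0 0 0.13 0 0 0 0.4;0 0 0.13 0 0 0 0.4;0 0 0.13 0 0 0 0.4;0 0 0 0 0 0 0.4;0 0 0 0 0 0 0.88",
)

```text
time_s: 16.08
eef_pos: [0.4519, 0.0537, 0.0302]
eef_rot: [-0.0, 0.979, -0.206, 0.001]
wrist_force: [0.9, 1.1, 0.2]
opening: 0.83
grasp_force: 0.0
```

```bash
cat > dial.py <<'E'
from h import *
def dial(n,f):
    im,c=snap(n,f)
    ang=[]; zc=.103
    A=np.array([.781,.035]) 
    hsv=cv2.cvtColor(im,cv2.COLOR_BGR2HSV)
    ms=[cv2.inRange(hsv,np.array(a),np.array(b)) for a,b in (((0,90,90),(9,255,255)),((170,90,90),(180,255,255)))]
    red=ms[0]|ms[1]; gr=cv2.inRange(hsv,np.array((40,90,60)),np.array((85,255,255)))
    def pts(m):
        ys,xs=np.nonzero(m); P=np.array([onz(c,u,v,zc)[:2] for u,v in zip(xs,ys) if np.hypot(*(np.array([u,v])-proj(c,[A[0],A[1],zc])))<60])
        P=P.reshape(-1,2); return P[np.hypot(*(P-A).T)<.045]
    r,g=pts(red),pts(gr); gm=g.mean(0)
    print(n,'green',gm,len(g),'red n',len(r),'redmean',r.mean(0))
    return r,gm,im,c
def needle(r,gm,psi=.104):
    dc=gm+.035*np.array([np.cos(psi),np.sin(psi)])  # green is toward -x of the stand
    d=r-dc; far=d[np.hypot(*d.T)>.012]; m=(d if len(far)<3 else far).mean(0)
    ref=np.arctan2(-np.sin(psi),-np.cos(psi))
    a=np.arctan2(m[1],m[0])-ref
    print('centre',dc,'needle',(a+np.pi)%(2*np.pi)-np.pi)
E
python3 - <<'E'
from dial import *
for n in('top','scene'):
    r,g,im,c=dial(n,'d1'+n); needle(r,g)
print(get_obs()['eef_rot'],get_obs()['time_s'])
E
```

```text
top green [0.74593938 0.03498746] 1 red n 0 redmean [nan nan]
centre [0.78075028 0.0386209 ] needle nan
scene green [0.75954997 0.03320914] 12 red n 12 redmean [0.76425294 0.02212955]
centre [0.79436086 0.03684258] needle 0.3505478929999808
[-3.69146261e-05  9.78636675e-01 -2.05594774e-01  1.02283049e-03] 16.175dial.py:13: RuntimeWarning: Mean of empty slice.
  print(n,'green',gm,len(g),'red n',len(r),'redmean',r.mean(0))
  ret = um.true_divide(
dial.py:17: RuntimeWarning: Mean of empty slice.
  d=r-dc; far=d[np.hypot(*d.T)>.012]; m=(d if len(far)<3 else far).mean(0)
```

```bash
python3 - <<'E'
from dial import *
c=cal('w2'); im=cv2.imread('pics/w2.png')
h=cv2.cvtColor(im,cv2.COLOR_BGR2HSV)
def rg(h):
    red=cv2.inRange(h,np.array((0,130,120)),np.array((6,255,255)));gr=cv2.inRange(h,np.array((45,120,80)),np.array((80,255,255)));return red,gr
red,gr=rg(h)
box=(slice(75,142),slice(393,463))
f=lambda m:np.array([onz(c,x+393,y+75,.103)[:2] for y,x in zip(*np.nonzero(m[box]))])
r,g=f(red),f(gr);print(len(r),len(g),r.mean(0),g.mean(0))
dc=onz(c,430.5,109.5,.103)[:2];print('dc by brass',dc, np.hypot(*(g.mean(0)-dc)))
a=lambda p:np.arctan2(*(p-dc)[::-1])
print('needle', a(r.mean(0))-a(g.mean(0)), a(g.mean(0)))
cs=cal('scene0');S=cv2.imread('pics/scene0.png')
cv2.imwrite('pics/dcmp.png',np.hstack([cv2.resize(S[255:305,310:370],(360,300),interpolation=cv2.INTER_CUBIC),cv2.resize(cv2.imread('pics/d1scene.png')[255:305,310:370],(360,300),interpolation=cv2.INTER_CUBIC)]))
E
```

```text
45 57 [0.77127501 0.01702424] [0.74710714 0.03184865]
dc by brass [0.7788636  0.03447895] 0.03186520780168426
needle 1.0780503255257086 -3.058954014001515
```

servo_tool(
  commands="0 0 -0.13 0 0 0 0.88;0 0 -0.13 0 0 0 0.88;0 0 -0.13 0 0 0 0.88;0 0 -0.13 0 0 0 0.88;0 0 -0.13 0 0 0 0.88",
)

```text
time_s: 16.8
eef_pos: [0.4513, 0.0536, 0.0291]
eef_rot: [0.0, 0.993, 0.12, 0.0]
wrist_force: [1.0, 0.6, -0.1]
opening: 0.878
grasp_force: 0.0
```

servo_tool(
  commands="0 0 -0.13 0 0 0 0.88;0 0 -0.13 0 0 0 0.88;0 0 -0.13 0 0 0 0.88;0 0 0 0 0 0 0.4;0 0 0 0 0 0 0.4",
)

```text
time_s: 17.42
eef_pos: [0.4508, 0.0542, 0.0296]
eef_rot: [-0.001, 0.952, 0.306, -0.0]
wrist_force: [-4.4, 2.3, 10.6]
opening: 0.64
grasp_force: 61.6
```

servo_tool(
  commands="0 0 0 0 0 0 0.4;0 0 0 0 0 0 0.4",
)

```text
time_s: 17.68
eef_pos: [0.4508, 0.0542, 0.0296]
eef_rot: [-0.001, 0.952, 0.306, -0.0]
wrist_force: [-4.2, 2.0, 10.2]
opening: 0.638
grasp_force: 61.6
```

The needle started near +1.08, which is about 3.1 rad of knob, or three strokes of 1.04. Second stroke.

servo_tool(
  commands="0 0 0.13 0 0 0 0.4;0 0 0.13 0 0 0 0.4;0 0 0.13 0 0 0 0.4;0 0 0.13 0 0 0 0.4;0 0 0.13 0 0 0 0.4",
)

```text
time_s: 18.3
eef_pos: [0.4508, 0.0542, 0.03]
eef_rot: [-0.001, 1.0, -0.016, -0.0]
wrist_force: [-7.2, 1.4, 15.8]
opening: 0.636
grasp_force: 62.2
```

servo_tool(
  commands="0 0 0.13 0 0 0 0.4;0 0 0.13 0 0 0 0.4;0 0 0.13 0 0 0 0.4;0 0 0 0 0 0 0.4;0 0 0 0 0 0 0.88",
)

```text
time_s: 18.92
eef_pos: [0.4512, 0.0537, 0.0293]
eef_rot: [-0.0, 0.978, -0.207, 0.0]
wrist_force: [0.4, -1.0, 0.3]
opening: 0.832
grasp_force: 0.0
```

servo_tool(
  commands="0 0 -0.13 0 0 0 0.88;0 0 -0.13 0 0 0 0.88;0 0 -0.13 0 0 0 0.88;0 0 -0.13 0 0 0 0.88;0 0 -0.13 0 0 0 0.88",
)

```text
time_s: 19.55
eef_pos: [0.4511, 0.0536, 0.0288]
eef_rot: [0.0, 0.993, 0.119, 0.0]
wrist_force: [-0.2, -0.4, 0.5]
opening: 0.88
grasp_force: 0.0
```

servo_tool(
  commands="0 0 -0.13 0 0 0 0.88;0 0 -0.13 0 0 0 0.88;0 0 -0.13 0 0 0 0.88;0 0 0 0 0 0 0.4;0 0 0 0 0 0 0.4",
)

```text
time_s: 20.18
eef_pos: [0.4507, 0.0542, 0.0293]
eef_rot: [-0.001, 0.952, 0.306, -0.0]
wrist_force: [-3.4, 2.2, 8.5]
opening: 0.641
grasp_force: 61.9
```

```bash
python3 - <<'E'
from dial import *
im,c=snap('scene','d2')
cv2.imwrite('pics/dcmp.png',np.hstack([cv2.resize(cv2.imread(f'pics/{n}.png')[262:292,318:360],(266,190),interpolation=cv2.INTER_CUBIC) for n in('scene0','d1scene','d2')]))
h=cv2.cvtColor(im,cv2.COLOR_BGR2HSV);dc=np.array([.779,.0345])
for n in('scene0','d1scene','d2'):
    I=cv2.imread(f'pics/{n}.png').astype(float)[262:295,318:360]
    for nm,m in(('r',(I[...,2]-np.maximum(I[...,1],I[...,0])).clip(0)),('g',(I[...,1]-np.maximum(I[...,2],I[...,0])).clip(0))):
        m=m*(m>35);ys,xs=np.nonzero(m);P=np.array([onz(c,x+318,y+262,.103)[:2] for x,y in zip(xs,ys)]);w=m[ys,xs]
        k=np.hypot(*(P-dc).T)<.037;mm=(P[k]*w[k,None]).sum(0)/w[k].sum()
        print(n,nm,k.sum(),mm,np.arctan2(*(mm-dc)[::-1])%(2*np.pi)-np.pi-.104)
E
```

```text
scene0 r 18 [0.76967595 0.02040519] 0.8823628797397537
scene0 g 11 [0.74773627 0.0324444 ] -0.03834425457531933
d1scene r 19 [0.76524394 0.02338739] 0.5754993035597008
d1scene g 13 [0.7477579  0.03233596] -0.0348437199543591
d2 r 21 [0.76179929 0.02784508] 0.26516090075262044
d2 g 13 [0.74856511 0.03215937] -0.0272449013477586
```

View pics/dcmp.png

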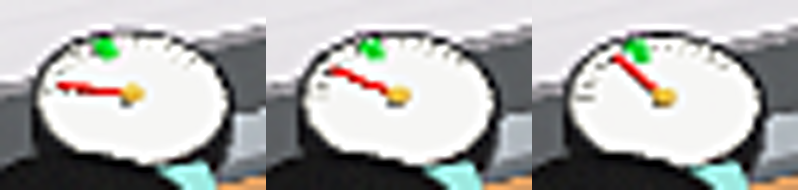

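The needle has stepped 0.92 → 0.61 → 0.29 from the green; the third stroke should take about 0.9 rad.

servo_tool(
  commands="0 0 0.13 0 0 0 0.4;0 0 0.13 0 0 0 0.4;0 0 0.13 0 0 0 0.4;0 0 0.13 0 0 0 0.4;0 0 0.13 0 0 0 0.4",
)

```text
time_s: 20.85
eef_pos: [0.4507, 0.0542, 0.0297]
eef_rot: [-0.0, 1.0, -0.016, -0.001]
wrist_force: [-6.2, 2.2, 15.0]
opening: 0.642
grasp_force: 62.4
```

servo_tool(
  commands="0 0 0.12 0 0 0 0.4;0 0 0.12 0 0 0 0.4;0 0 0 0 0 0 0.4;0 0 0 0 0 0 0.88;0 0 0 0 0 0 0.88",
)

```text
time_s: 21.48
eef_pos: [0.4511, 0.0536, 0.0289]
eef_rot: [0.0, 0.991, -0.133, 0.0]
wrist_force: [0.2, 0.9, -0.6]
opening: 0.883
grasp_force: 0.0
```

servo_tool(
  commands="0 0 0 0 0 -50 0.88;0 0 0 0 0 -55 0.88;0 0 0 0 0 -55 1;0 0 -0.15 0 0 0 1;0 0 -0.15 0 0 0 1",
)

```text
time_s: 22.1
eef_pos: [0.4516, 0.0535, 0.1898]
eef_rot: [0.0, 1.0, 0.02, 0.001]
wrist_force: [-0.3, -0.5, 0.1]
opening: 0.996
grasp_force: 0.0
```

```bash
python3 - <<'E'
from dial import *
im,c=snap('scene','d3')
dc=np.array([.779,.0345])
for n in('d3',):
    I=cv2.imread(f'pics/{n}.png').astype(float)[262:295,318:360]
    for nm,m in(('r',(I[...,2]-np.maximum(I[...,1],I[...,0])).clip(0)),('g',(I[...,1]-np.maximum(I[...,2],I[...,0])).clip(0))):
        m=m*(m>35);ys,xs=np.nonzero(m);P=np.array([onz(c,x+318,y+262,.103)[:2] for x,y in zip(xs,ys)]);w=m[ys,xs]
        k=np.hypot(*(P-dc).T)<.037;mm=(P[k]*w[k,None]).sum(0)/w[k].sum()
        print(n,nm,k.sum(),mm,np.arctan2(*(mm-dc)[::-1])%(2*np.pi)-np.pi-.104)
# red lid in two views
S=im;T=cv2.imread('pics/t3.png');ct=cal('t3')
kS=[x for x in blobs(S,(10,40,90),(26,190,255),15) if 160<x[0][0]<240 and 225<x[0][1]<265 and x[1][2]<14 and x[1][3]<18]
kT=[x for x in blobs(T,(12,40,120),(26,170,255),8) if 395<x[0][0]<460 and 185<x[0][1]<235 and x[1][2]<12]
for x in kS: print('S',x)
for x in kT: print('T',x, [ (r[0].round(4),r[1].round(4)) for r in [two(c,y[0],ct,x[0]) for y in kS] if r[1]<.008])
print(get_obs()['eef_pos'],get_obs()['eef_rot'])
E
```

```text
d3 r 16 [0.76249329 0.03286814] -0.0054600051604153516
d3 g 6 [0.74606052 0.03241483] -0.040781362300885596
T (array([426.4, 196.6]), [424, 194, 6, 6, 30]) []
T (array([407.7, 214.7]), [405, 212, 6, 6, 26]) []
T (array([445.4, 218.8]), [443, 216, 6, 6, 28]) []
[0.45118745 0.05359167 0.18925731] [1.40089458e-04 9.99746492e-01 2.25096676e-02 4.96197233e-04]
```

The needle is within about 0.04 rad of the green mark by the scene view; I'll confirm by wrist camera before placing. Now over to the bamboo tray.

servo_tool(
  commands="0 0 0 -1 55 0 1;0 0 0 -1 60 -10 1;0 0 0 -1 60 -10 1;0 0 0 -1 60 0 1;0 0 0 -1 60 0 1",
)

```text
time_s: 22.78
eef_pos: [0.4563, -0.2434, 0.2089]
eef_rot: [0.0, 1.0, 0.016, 0.0]
wrist_force: [0.6, 0.5, 0.9]
opening: 1.002
grasp_force: 0.0
```

servo_tool(
  commands="0 0 0 -1 50 0 1;0 0 0 0 20 0 1;0 0 0 0 0 0 1;0 0 0 0 0 0 1",
)

```text
time_s: 23.28
eef_pos: [0.4581, -0.3097, 0.2085]
eef_rot: [-0.001, 1.0, 0.018, -0.0]
wrist_force: [0.4, 0.1, 0.1]
opening: 0.998
grasp_force: 0.0
```

```bash
cat > knobs.py <<'E'
from h import *
def knobs(n,f):
    im,c=snap(n,f); h=cv2.cvtColor(im,cv2.COLOR_BGR2HSV)
    red=cv2.inRange(h,np.array((0,170,70)),np.array((6,255,255)))|cv2.inRange(h,np.array((175,170,70)),np.array((180,255,255)))
    out=[];N,l,s,ce=cv2.connectedComponentsWithStats(red)
    for i in range(1,N):
        if s[i][4]<(100 if n!='wrist' else 900): continue
        x,y,w,hh=s[i][:4]; out.append((ce[i].round(1).tolist(),s[i].tolist()))
    return im,c,out
E
python3 - <<'E'
from knobs import *
im,c,o=knobs('wrist','w8')
for p,s in o: print(p,s,onz(c,*p,.02).round(4))
for X in ([.5308,-.3264,.058],[.4654,-.2608,.058],[.4545,-.3957,.058]): print(proj(c,X).round(1))
print(get_obs()['eef_pos'],get_obs()['eef_rot'])
cv2.imwrite('pics/w8b.png',im)
E
```

```text
[338.9, 106.6] [306, 72, 69, 71, 3367] [ 0.5336 -0.3264  0.02  ]
[279.4, 162.1] [248, 132, 64, 64, 2714] [ 0.4701 -0.2614  0.02  ]
[392.5, 176.3] [362, 147, 64, 62, 2651] [ 0.4583 -0.3932  0.02  ]
[341.  110.1]
[273.8 173.8]
[402.9 188.6]
[ 0.45818537 -0.30951279  0.2086971 ] [-4.46989820e-04  9.99831105e-01  1.83719919e-02 -1.75819581e-04]
```

View pics/w8b.png

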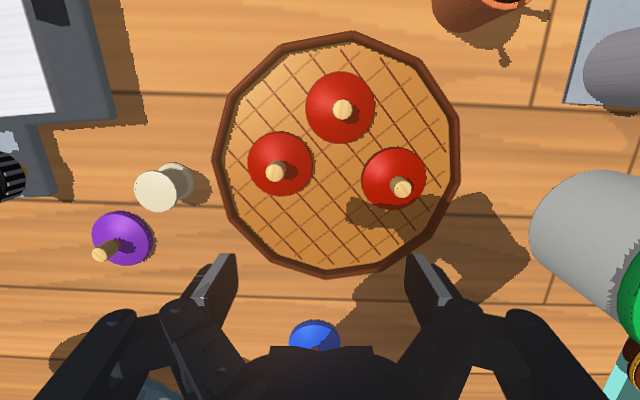

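Three red lids with knob tops at (342,109), (275,172), (402,188); purple (122,238), blue (315,337) excluded. Triangulating against the top view.

```bash
python3 - <<'E'
from h import *
c=cal('w8');ct=cal('t3')
for a,b in(((342,109),(426.4,196.6)),((274.5,172),(407.7,214.7)),((402,188),(445.4,218.8))): 
    r=two(c,a,ct,b);print(r,onz(c,*a,.058))
print(tool([.530,-.3265,.10]))
E
```

```text
(array([ 0.53254233, -0.32698933,  0.05151746]), np.float64(0.0021002583542468613)) [ 0.53189054 -0.32725598  0.058     ]
(array([ 0.46637396, -0.26024437,  0.05206946]), np.float64(0.00117671630571733)) [ 0.46735665 -0.26156397  0.058     ]
(array([ 0.45505952, -0.39398585,  0.05799339]), np.float64(0.0014440904684835494)) [ 0.45517159 -0.39471853  0.058     ]
[ 71.2  19.7 108.7]
```

servo_tool(
  commands="0 0 0 36 10 30 0.7;0 0 0 37 10 40 0.6;0 0 0 0 0 50 0.6;0 0 0 0 0 40 0.6;0 0 0 0 0 13 0.6",
)

```text
time_s: 23.95
eef_pos: [0.5305, -0.3256, 0.0331]
eef_rot: [-0.002, 1.0, 0.019, -0.002]
wrist_force: [0.6, -0.2, -0.2]
opening: 0.602
grasp_force: 0.0
```

servo_tool(
  commands="0 0 0 0 0 0 0.6;0 0 0 0 0 0 0.1;0 0 0 0 0 0 0.1;0 0 0 0 0 0 0.1;0 0 0 0 0 0 0.1",
)

```text
time_s: 24.58
eef_pos: [0.533, -0.3297, 0.0385]
eef_rot: [0.001, 1.0, 0.018, 0.001]
wrist_force: [-0.7, 1.9, 7.6]
opening: 0.209
grasp_force: 58.5
```

servo_tool(
  commands="0 0 0 0 0 -40 0.1;0 0 0 0 0 -55 0.1;0 0 0 0 0 -55 0.1;0 0 0 0 0 -10 0.1;0 0 0 0 0 0 0.1",
)

```text
time_s: 25.2
eef_pos: [0.5319, -0.3289, 0.1969]
eef_rot: [0.001, 1.0, 0.018, 0.001]
wrist_force: [-0.5, -0.2, -2.7]
opening: 0.207
grasp_force: 58.7
```

```bash
python3 - <<'E'
from h import *
print(get_obs()['eef_pos'],get_obs()['opening'],tool([.6516,.1284,.18]))
E
```

```text
[ 0.53190153 -0.32893032  0.19690271] 0.20719075015029756 [ 135.9 -452.8   16.4]
```

servo_tool(
  commands="0 0 0 9 -50 0 0.1;0 0 0 17 -57 0 0.1;0 0 0 17 -57 0 0.1;0 0 0 17 -57 0 0.1;0 0 0 17 -57 0 0.1",
)

```text
time_s: 25.82
eef_pos: [0.5974, -0.0459, 0.1931]
eef_rot: [-0.001, 1.0, 0.018, -0.002]
wrist_force: [0.6, -1.0, -1.0]
opening: 0.204
grasp_force: 58.9
```

servo_tool(
  commands="0 0 0 17 -57 0 0.1;0 0 0 17 -57 0 0.1;0 0 0 17 -50 0 0.1;0 0 0 8 -11 0 0.1;0 0 0 0 0 0 0.1",
)

```text
time_s: 26.45
eef_pos: [0.6505, 0.1292, 0.1936]
eef_rot: [0.0, 1.0, 0.019, -0.002]
wrist_force: [-0.3, -0.7, -0.9]
opening: 0.208
grasp_force: 59.0
```

```bash
python3 - <<'E'
from h import *
im,c=snap('wrist','w9')
print(get_obs()['eef_pos'],get_obs()['opening'],tool([.6516,.1284,.116]))
h=cv2.cvtColor(im,cv2.COLOR_BGR2HSV)
dc=np.array([.779,.0345,.103]);u=proj(c,dc);print(u)
x,y=[int(k) for k in u];cv2.imwrite('pics/w9b.png',im)
E
```

```text
[0.65052202 0.12810396 0.1939906 ] 0.20478174076611222 [ 1.3 -0.3 78. ]
[459.22240108  36.09149473]
```

View pics/w9b.png

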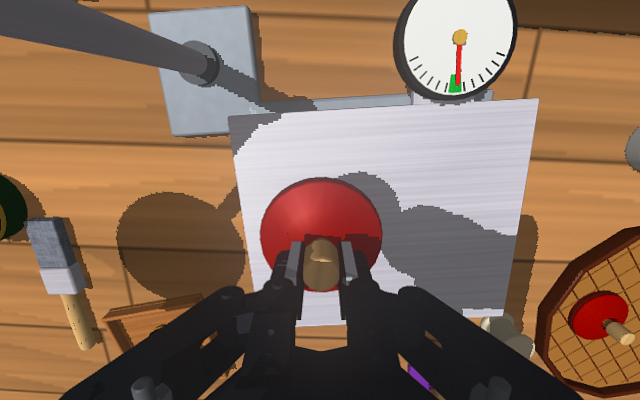

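The wrist view shows the needle tip (458,88) inside the green patch (about 449–462, 85), and the red lid is held over the plate. I'll put a number on it before lowering.

```bash
python3 - <<'E'
from h import *
c=cal('w9');im=cv2.imread('pics/w9.png').astype(float)[0:105,400:520]
dc=onz(c,460,37.5,.103)[:2];print(dc)
for nm,m in(('r',im[...,2]-np.maximum(im[...,1],im[...,0])),('g',im[...,1]-np.maximum(im[...,2],im[...,0]))):
    ys,xs=np.nonzero(m>60);P=np.array([onz(c,x+400,y,.103)[:2] for x,y in zip(xs,ys)])-dc
    r=np.hypot(*P.T);k=(r>.010)&(r<.04);P=P[k];a=(np.arctan2(P[:,1],P[:,0])%(2*np.pi))-np.pi-.104
    print(nm,k.sum(),a.mean(),a.min(),a.max())
E
```

```text
[0.77812104 0.03377689]
r 157 -0.0028330526262106645 -0.1822449182380147 0.14208304204751487
g 149 -0.06633944538431777 -0.20133359600990353 0.09782461099517646
```

servo_tool(
  commands="0 0 0 1 0 30 0.1;0 0 0 0 0 30 0.1;0 0 0 0 0 12 0.1;0 0 0 0 0 0 0.1",
)

```text
time_s: 27.0
eef_pos: [0.6517, 0.1277, 0.123]
eef_rot: [0.0, 1.0, 0.017, -0.001]
wrist_force: [0.2, -0.0, -0.4]
opening: 0.209
grasp_force: 59.0
```

servo_tool(
  commands="0 0 0 0 0 4 0.1;0 0 0 0 0 3 0.1;0 0 0 0 0 0 0.1",
)

```text
time_s: 27.38
eef_pos: [0.6525, 0.129, 0.1172]
eef_rot: [0.0, 1.0, 0.018, 0.0]
wrist_force: [0.4, 0.0, -1.2]
opening: 0.205
grasp_force: 59.0
```

servo_tool(
  commands="0 0 0 0 0 3 0.1;0 0 0 0 0 0 0.1",
)

```text
time_s: 27.62
eef_pos: [0.6528, 0.1291, 0.1155]
eef_rot: [0.0, 1.0, 0.018, 0.001]
wrist_force: [-3.0, -0.4, 7.3]
opening: 0.207
grasp_force: 59.9
```

Contact at TCP z≈0.1155. Release, and back to the tray for lid B.

servo_tool(
  commands="0 0 0 0 0 -1 0.2;0 0 0 0 0 0 0.35;0 0 0 0 0 0 0.5;0 0 0 0 0 -20 0.5;0 0 0 0 0 -50 0.6",
)

```text
time_s: 28.25
eef_pos: [0.6506, 0.1288, 0.1837]
eef_rot: [-0.0, 1.0, 0.018, -0.003]
wrist_force: [0.5, 0.2, -0.2]
opening: 0.597
grasp_force: 0.0
```

servo_tool(
  commands="0 0 0 -15 55 -15 1;0 0 0 -30 55 0 1;0 0 0 -30 55 0 1;0 0 0 -30 55 0 1;0 0 0 -30 55 0 1",
)

```text
time_s: 28.88
eef_pos: [0.5271, -0.152, 0.2018]
eef_rot: [0.001, 1.0, 0.018, 0.001]
wrist_force: [0.9, -1.0, -0.2]
opening: 1.001
grasp_force: 0.0
```

servo_tool(
  commands="0 0 0 -30 55 0 1;0 0 0 -20 50 0 1;0 0 0 0 0 0 1;0 0 0 0 0 0 1",
)

```text
time_s: 29.38
eef_pos: [0.4817, -0.2567, 0.2009]
eef_rot: [0.0, 1.0, 0.017, 0.001]
wrist_force: [-0.2, 0.2, -0.2]
opening: 0.996
grasp_force: 0.0
```

```bash
python3 - <<'E'
from knobs import *
im,c,o=knobs('wrist','w10')
for p,s in o: print(p,s,onz(c,*p,.02).round(4))
for x in blobs(im,(10,40,110),(26,200,255),150):
    if x[1][2]<45 and x[1][3]<45: print('k',x[0],x[1][2:],onz(c,*x[0],.055).round(4))
print(get_obs()['eef_pos'],get_obs()['eef_rot'],tool([.4665,-.261,.036]))
i2,c2,o2=knobs('top','t10')
for p,s in o2: print('top',p,s[4],onz(c2,*p,.02 if p[0]>390 else .098).round(4))
E
```

```text
[322.4, 184.5] [292, 156, 65, 62, 2562] [ 0.4714 -0.2591  0.02  ]
[436.1, 198.9] [405, 171, 64, 61, 2421] [ 0.4587 -0.393   0.02  ]
k [ 16.4 167.3] [28, 24, 442] [0.4886 0.0579 0.055 ]
k [324.2 196.2] [20, 23, 342] [ 0.4686 -0.2609  0.055 ]
k [449.7 211.6] [21, 23, 296] [ 0.4562 -0.3948  0.055 ]
k [456.  278.9] [19, 18, 196] [ 0.3739 -0.4168  0.055 ]
k [161.6 373.5] [27, 14, 230] [ 0.215  -0.0558  0.055 ]
[ 0.4819206  -0.25609076  0.20060746] [6.06024778e-05 9.99835457e-01 1.81356567e-02 3.92107440e-04] [-15.7   4.3 164.6]
top [378.2, 87.6] 549 [ 0.915  -0.1436  0.098 ]
top [300.0, 159.5] 180 [0.6503 0.128  0.098 ]
top [407.0, 220.2] 103 [ 0.4485 -0.2624  0.02  ]
```

servo_tool(
  commands="0 0 0 -14.5 4.5 30 0.7;0 0 0 0 0 50 0.6;0 0 0 0 0 50 0.6;0 0 0 0 0 25 0.6;0 0 0 0 0 7 0.6",
)

```text
time_s: 30.1
eef_pos: [0.4667, -0.2595, 0.0362]
eef_rot: [-0.001, 1.0, 0.019, -0.001]
wrist_force: [0.1, -0.2, 0.2]
opening: 0.602
grasp_force: 0.0
```

servo_tool(
  commands="0 0 0 0 0 0 0.6;0 0 0 0 0 0 0.1;0 0 0 0 0 0 0.1;0 0 0 0 0 0 0.1;0 0 0 0 0 0 0.1",
)

```text
time_s: 30.72
eef_pos: [0.4681, -0.2625, 0.0395]
eef_rot: [0.001, 1.0, 0.018, 0.001]
wrist_force: [-1.4, 0.6, 6.8]
opening: 0.206
grasp_force: 58.5
```

servo_tool(
  commands="0 0 0 0 0 -40 0.1;0 0 0 0 0 -55 0.1;0 0 0 0 0 -55 0.1;0 0 0 0 0 -10 0.1;0 0 0 0 0 0 0.1",
)

```text
time_s: 31.35
eef_pos: [0.4673, -0.262, 0.1986]
eef_rot: [0.001, 1.0, 0.018, 0.001]
wrist_force: [-0.4, 0.1, -1.8]
opening: 0.206
grasp_force: 58.7
```

```bash
python3 - <<'E'
from h import *
print(get_obs()['eef_pos'],get_obs()['opening'],tool([.663,.019,.18]))
E
```

```text
[ 0.46732914 -0.26200876  0.19860128] 0.2057395242940045 [ 205.5 -273.9   18.5]
```

servo_tool(
  commands="0 0 0 34 -45.5 0 0.1;0 0 0 34 -45.5 0 0.1;0 0 0 34 -45.5 0 0.1;0 0 0 34 -45.5 0 0.1;0 0 0 34 -45.5 0 0.1",
)

```text
time_s: 31.98
eef_pos: [0.6283, -0.0265, 0.1949]
eef_rot: [-0.0, 1.0, 0.018, -0.002]
wrist_force: [0.4, -2.2, -0.8]
opening: 0.208
grasp_force: 58.8
```

servo_tool(
  commands="0 0 0 35.5 -46.5 0 0.1;0 0 0 0 0 30 0.1;0 0 0 0 0 35 0.1;0 0 0 0 0 13 0.1;0 0 0 0 0 0 0.1",
)

```text
time_s: 32.6
eef_pos: [0.6614, 0.0196, 0.1183]
eef_rot: [-0.0, 1.0, 0.018, -0.002]
wrist_force: [-0.8, -0.1, -0.9]
opening: 0.204
grasp_force: 58.8
```

servo_tool(
  commands="0 0 0 0 0 2 0.1;0 0 0 0 0 0 0.1",
)

```text
time_s: 32.85
eef_pos: [0.6624, 0.0192, 0.1174]
eef_rot: [-0.0, 1.0, 0.018, -0.0]
wrist_force: [0.5, -0.6, -1.0]
opening: 0.213
grasp_force: 58.8
```

servo_tool(
  commands="0 0 0 0 0 2 0.1;0 0 0 0 0 0 0.1",
)

```text
time_s: 33.1
eef_pos: [0.6628, 0.0192, 0.1166]
eef_rot: [0.0, 1.0, 0.018, 0.0]
wrist_force: [-3.8, -0.9, 4.1]
opening: 0.211
grasp_force: 59.4
```

servo_tool(
  commands="0 0 0 0 0 0 0.2;0 0 0 0 0 0 0.35;0 0 0 0 0 0 0.5;0 0 0 0 0 -20 0.5;0 0 0 0 0 -50 0.6",
)

```text
time_s: 33.72
eef_pos: [0.6609, 0.0197, 0.1846]
eef_rot: [-0.0, 1.0, 0.018, -0.003]
wrist_force: [0.8, 0.4, 0.9]
opening: 0.599
grasp_force: 0.0
```

servo_tool(
  commands="0 0 0 -20 40 -15 1;0 0 0 -30 52 0 1;0 0 0 -30 52 0 1;0 0 0 -30 52 0 1;0 0 0 -30 52 0 1",
)

```text
time_s: 34.35
eef_pos: [0.5311, -0.2352, 0.2027]
eef_rot: [0.001, 1.0, 0.018, 0.001]
wrist_force: [0.0, -0.4, 0.2]
opening: 1.003
grasp_force: 0.0
```

servo_tool(
  commands="0 0 0 -30 52 0 1;0 0 0 -20 52 0 1;0 0 0 0 50 0 1;0 0 0 0 0 0 1;0 0 0 0 0 0 1",
)

```text
time_s: 34.98
eef_pos: [0.4873, -0.3889, 0.2016]
eef_rot: [-0.0, 1.0, 0.018, 0.0]
wrist_force: [-0.1, -0.1, -0.1]
opening: 1.002
grasp_force: 0.0
```

```bash
python3 - <<'E'
from knobs import *
im,c,o=knobs('wrist','w11')
for p,s in o: print(p,s,onz(c,*p,.02).round(4))
for x in blobs(im,(10,40,110),(26,200,255),150):
    if x[1][2]<45 and x[1][3]<45: print('k',x[0],x[1][2:],onz(c,*x[0],.055).round(4))
print(get_obs()['eef_pos'],get_obs()['eef_rot'],tool([.4555,-.3945,.038]))
i2,c2,o2=knobs('top','t11')
for p,s in o2: print('top',p,s[4],onz(c2,*p,.02 if p[0]>390 else .098).round(4))
E
```

```text
[611.2, 21.8] [582, 0, 58, 47, 2375] [ 0.6568 -0.6746  0.02  ]
[321.6, 198.3] [294, 172, 63, 60, 2202] [ 0.4599 -0.3909  0.02  ]
k [325.4 212. ] [18, 23, 334] [ 0.4563 -0.395   0.055 ]
k [447.5 270.6] [29, 26, 250] [ 0.3896 -0.5374  0.055 ]
k [492.1 306.9] [29, 22, 354] [ 0.3412 -0.6007  0.055 ]
[ 0.48747632 -0.38823588  0.20145854] [-8.16996605e-05  9.99833944e-01  1.82222820e-02  1.61820431e-04] [-32.2   5.1 163.4]
top [378.2, 87.6] 548 [ 0.915  -0.1436  0.098 ]
top [331.4, 157.7] 172 [0.6591 0.0175 0.098 ]
top [300.0, 159.5] 181 [0.6503 0.128  0.098 ]
```

Both placed lids read well: (0.650, 0.128) and (0.659, 0.018). Now lid C.

servo_tool(
  commands="0 0 0 -32 5.5 30 0.7;0 0 0 0 0 50 0.6;0 0 0 0 0 50 0.6;0 0 0 0 0 25 0.6;0 0 0 0 0 8 0.6",
)

```text
time_s: 35.7
eef_pos: [0.4551, -0.3935, 0.0364]
eef_rot: [-0.001, 1.0, 0.019, -0.001]
wrist_force: [-0.3, 0.3, -0.3]
opening: 0.602
grasp_force: 0.0
```

servo_tool(
  commands="0 0 0 0 0 0 0.6;0 0 0 0 0 0 0.1;0 0 0 0 0 0 0.1;0 0 0 0 0 0 0.1;0 0 0 0 0 0 0.1",
)

```text
time_s: 36.33
eef_pos: [0.4563, -0.3967, 0.0398]
eef_rot: [0.001, 1.0, 0.018, 0.001]
wrist_force: [-1.1, 1.0, 6.7]
opening: 0.203
grasp_force: 58.6
```

servo_tool(
  commands="0 0 0 0 0 -40 0.1;0 0 0 0 0 -55 0.1;0 0 0 0 0 -55 0.1;0 0 0 0 0 -10 0.1;0 0 0 0 0 0 0.1",
)

```text
time_s: 36.95
eef_pos: [0.4555, -0.396, 0.1986]
eef_rot: [0.001, 1.0, 0.018, 0.0]
wrist_force: [0.3, 0.1, -1.0]
opening: 0.206
grasp_force: 58.7
```

```bash
python3 - <<'E'
from h import *
print(get_obs()['eef_pos'],get_obs()['opening'],tool([.5628,.0638,.117]))
E
```

```text
[ 0.45552666 -0.3959959   0.1985764 ] 0.2064053269305045 [ 123.5 -455.8   81.1]
```

servo_tool(
  commands="0 0 0 15.5 -57 0 0.1;0 0 0 15.5 -57 0 0.1;0 0 0 15.5 -57 0 0.1;0 0 0 15.5 -57 0 0.1;0 0 0 15.5 -57 0 0.1",
)

```text
time_s: 37.58
eef_pos: [0.5214, -0.1057, 0.1953]
eef_rot: [-0.001, 1.0, 0.018, -0.002]
wrist_force: [1.0, -0.4, -0.8]
opening: 0.206
grasp_force: 58.8
```

servo_tool(
  commands="0 0 0 15.5 -57 0 0.1;0 0 0 15.5 -57 0 0.1;0 0 0 14.5 -57 0 0.1;0 0 0 0 0 30 0.1;0 0 0 0 0 30 0.1",
)

```text
time_s: 38.2
eef_pos: [0.5604, 0.0657, 0.1347]
eef_rot: [-0.0, 1.0, 0.019, -0.002]
wrist_force: [-0.4, -0.4, -0.6]
opening: 0.207
grasp_force: 58.9
```

servo_tool(
  commands="0 0 0 0 0 17 0.1;0 0 0 0 0 0 0.1;0 0 0 0 0 2.5 0.1;0 0 0 0 0 0 0.1",
)

```text
time_s: 38.7
eef_pos: [0.5625, 0.0641, 0.1191]
eef_rot: [0.0, 1.0, 0.018, 0.001]
wrist_force: [0.3, 0.1, -0.5]
opening: 0.207
grasp_force: 62.4
```

servo_tool(
  commands="0 0 0 0 0 2 0.1;0 0 0 0 0 0 0.1",
)

```text
time_s: 38.95
eef_pos: [0.562, 0.0643, 0.1166]
eef_rot: [0.0, 1.0, 0.018, 0.0]
wrist_force: [-0.7, -0.2, 0.2]
opening: 0.208
grasp_force: 62.4
```

servo_tool(
  commands="0 0 0 0 0 0 0.1;0 0 0 0 0 0 0.1",
)

```text
time_s: 39.2
eef_pos: [0.5621, 0.0644, 0.1165]
eef_rot: [-0.0, 1.0, 0.018, 0.0]
wrist_force: [0.4, 0.8, -0.7]
opening: 0.206
grasp_force: 62.4
```

Another 1.5 mm, release, rise, and look at the whole plate.

servo_tool(
  commands="0 0 0 0 0 1.5 0.1;0 0 0 0 0 0 0.2;0 0 0 0 0 0 0.35;0 0 0 0 0 0 0.5;0 0 0 0 0 -20 0.5",
)

```text
time_s: 39.83
eef_pos: [0.5605, 0.0644, 0.1333]
eef_rot: [-0.0, 1.0, 0.018, -0.002]
wrist_force: [-0.2, 0.8, -0.1]
opening: 0.5
grasp_force: 0.0
```

servo_tool(
  commands="0 0 0 0 0 -60 0.7;0 0 0 0 0 -60 1;0 0 0 0 0 -60 1;0 0 0 0 0 -40 1;0 0 0 0 0 0 1",
)

```text
time_s: 40.45
eef_pos: [0.5637, 0.0642, 0.3594]
eef_rot: [0.0, 1.0, 0.018, 0.004]
wrist_force: [0.7, -0.3, -0.1]
opening: 0.999
grasp_force: 0.0
```

```bash
python3 - <<'E'
from knobs import *
im,c,o=knobs('wrist','w12')
for p,s in o: print(p,s,onz(c,*p,.098).round(4))
i2,c2,o2=knobs('top','t12')
for p,s in o2: print('top',p,s[4],onz(c2,*p,.098).round(4))
snap('scene','s12')
print(get_obs()['eef_pos'],get_obs()['eef_rot'],get_obs()['q'])
cv2.imwrite('pics/w12b.png',im)
E
```

```text
top [378.2, 87.6] 552 [ 0.915  -0.1436  0.098 ]
top [317.8, 188.4] 125 [0.5494 0.0628 0.098 ]
[0.56145913 0.06432215 0.3534    ] [-9.47144765e-05  9.99839815e-01  1.78635932e-02 -1.10744211e-03] [-9.58851892e-02  8.61208197e-02  1.46948860e+00 -6.32043244e-05
  1.58820531e+00  1.43918100e+00]
```

View pics/w12b.png

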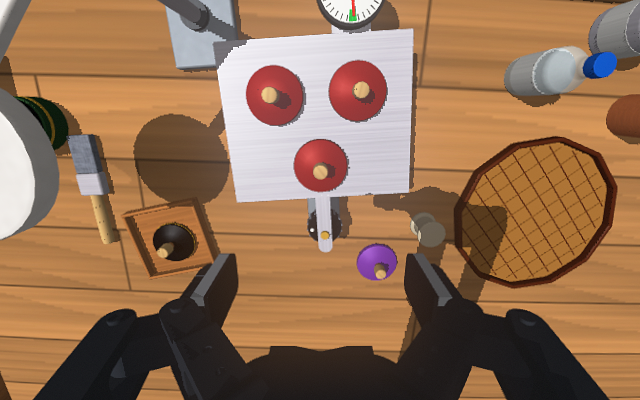

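All three red lids stand apart on the plate at (274,95), (357,90) and (320,165). The needle is on the green, the cured lid is in its tray and the bamboo tray is empty. Now back to the lamp.

servo_tool(
  commands="0 0 0.146 0 0 -4 1;0 0 0.146 0 0 -4 1;0 0 0.146 0 0 -2 1;0 0 0.146 0 0 0 1;0 0 0.146 0 0 0 1",
)

```text
time_s: 41.22
eef_pos: [0.5613, 0.0644, 0.3625]
eef_rot: [0.0, 0.94, -0.342, -0.002]
wrist_force: [-0.1, 0.2, -0.0]
opening: 1.005
grasp_force: 0.0
```

```bash
python3 - <<'E'
from h import *
c=cal('w12')
P=[onz(c,*p,.092) for p in((275,95),(358,91),(320.5,165.5))]
C=np.array([.6125,.069]);R=np.array([[.9946,.104],[-.104,.9946]])
for p in P: print(p[:2].round(4),(R@(p[:2]-C)).round(4))
print([np.linalg.norm(P[i]-P[j]).round(4) for i,j in((0,1),(0,2),(1,2))])
o=get_obs();print(o['eef_pos'],o['eef_rot'],tool([.58,.4025,.361]))
T=cv2.imread('pics/t12.png');ct=cal('t12')
print([(x[0],onz(ct,*x[0],.305).round(4)) for x in blobs(T,(5,150,120),(16,255,255),6) if x[0][0]<300 and x[0][1]>100][:4], proj(ct,[.58,.4025,.315]))
E
```

```text
[0.6523 0.1281] [0.0458 0.0546]
[0.6614 0.018 ] [ 0.0433 -0.0558]
[0.5593 0.0641] [-0.0534  0.0006]
[np.float64(0.1104), np.float64(0.1129), np.float64(0.112)]
[0.56127218 0.06436364 0.3624601 ] [ 4.97921280e-04  9.39525287e-01 -3.42473649e-01 -1.94616986e-03] [-203.3 -270.9    1.5]
[(array([207.2, 168.5]), array([0.5831, 0.4052, 0.305 ]))] [207.27856809 169.0729627 ]
```

servo_tool(
  commands="0 0 0 -34 -45.2 0 1;0 0 0 -34 -45.2 0 1;0 0 0 -34 -45.2 0 1;0 0 0 -34 -45.2 0 1;0 0 0 -34 -45.2 0 1",
)

```text
time_s: 41.85
eef_pos: [0.5753, 0.3483, 0.3623]
eef_rot: [0.001, 0.94, -0.34, -0.001]
wrist_force: [0.7, -1.0, 0.3]
opening: 1.0
grasp_force: 0.0
```

servo_tool(
  commands="0 0 0 -34 -45.2 0 0.9;0 0 0 0 0 0 0.9;0 0 0 0 0 0 0.9",
)

```text
time_s: 42.22
eef_pos: [0.5783, 0.4029, 0.3625]
eef_rot: [0.002, 0.94, -0.34, -0.001]
wrist_force: [-0.7, 0.4, 0.3]
opening: 0.903
grasp_force: 0.0
```

```bash
python3 - <<'E'
from h import *
im,c=snap('wrist','w13');ct=cal('t12')
print(get_obs()['eef_pos'],proj(c,[.58,.4025,.315]),tool([.58,.4025,.2865]))
for x in blobs(im,(5,170,100),(18,255,255),150):
  r=two(c,x[0],ct,(207.2,168.5))
  if r[1]<.01: print(x,r)
E
```

```text
[0.57865427 0.40228455 0.36340815] [318.35299936 218.90664163] [ 0.9 -1.2 76.9]
```

```bash
python3 - <<'E'
from h import *
im=cv2.imread('pics/w13.png');c=cal('w13');ct=cal('t12')
for x in blobs(im,(3,150,80),(18,255,255),100):
  if abs(x[0][0]-318)<80 and abs(x[0][1]-219)<80: print(x,onz(c,*x[0],.313),two(c,x[0],ct,(207.2,168.5)))
print(cv2.cvtColor(im,cv2.COLOR_BGR2HSV)[219,318])
E
```

```text
(array([318. , 226.1]), [306, 221, 23, 10, 122]) [0.5752717  0.40678919 0.313     ] (array([0.58021645, 0.40113073, 0.32786709]), np.float64(0.002709868198028916))
[ 10 132 120]
```

The grip is where expected (318,219–226). Grip it and swing back along the same arc.

servo_tool(
  commands="0 0 0 1 -1 25 0.6;0 0 0 0 0 30 0.6;0 0 0 0 0 20 0.6;0 0 0 0 0 0 0.6;0 0 0 0 0 0 0.05",
)

```text
time_s: 42.9
eef_pos: [0.5808, 0.4032, 0.2914]
eef_rot: [-0.001, 0.94, -0.34, 0.001]
wrist_force: [0.1, 0.8, 0.9]
opening: 0.4
grasp_force: 0.0
```

servo_tool(
  commands="0 0 0 0 0 0 0.05;0 0 0 0 0 0 0.05;0 0 0 0 0 0 0.05",
)

```text
time_s: 43.28
eef_pos: [0.581, 0.4037, 0.2921]
eef_rot: [-0.001, 0.94, -0.34, 0.001]
wrist_force: [0.7, -1.0, 6.1]
opening: 0.214
grasp_force: 58.8
```

servo_tool(
  commands="0 0 -0.107 1.3 24.9 0 0.05;0 0 -0.107 1.3 24.9 0 0.05;0 0 -0.107 1.3 24.9 0 0.05;0 0 -0.107 1.3 24.9 0 0.05;0 0 -0.107 1.3 24.9 0 0.05",
)

```text
time_s: 43.9
eef_pos: [0.5307, 0.2909, 0.2921]
eef_rot: [-0.001, 0.997, -0.078, 0.003]
wrist_force: [8.7, -0.3, 3.6]
opening: 0.212
grasp_force: 59.7
```

servo_tool(
  commands="0 0 -0.107 1.3 24.9 0 0.05;0 0 -0.107 1.3 24.9 0 0.05;0 0 -0.107 1.3 24.9 0 0.05;0 0 -0.107 1.3 24.9 0 0.05;0 0 -0.107 1.3 24.9 0 0.05",
)

```text
time_s: 44.52
eef_pos: [0.5444, 0.1687, 0.2921]
eef_rot: [-0.0, 0.982, 0.188, 0.004]
wrist_force: [9.7, 4.6, 1.2]
opening: 0.21
grasp_force: 59.5
```

servo_tool(
  commands="0 0 -0.107 1.3 24.9 0 0.05;0 0 -0.107 1.3 24.9 0 0.05;0 0 -0.107 1.3 24.9 0 0.05;0 0 -0.107 1.3 24.9 0 0.05;0 0 -0.107 1.3 24.9 0 0.05",
)

```text
time_s: 45.15
eef_pos: [0.6178, 0.0702, 0.2921]
eef_rot: [0.0, 0.897, 0.441, 0.003]
wrist_force: [5.0, 5.9, 5.6]
opening: 0.211
grasp_force: 59.9
```

servo_tool(
  commands="0 0 0 0 0 0 0.05;0 0 0 0 0 0 0.05",
)

```text
time_s: 45.4
eef_pos: [0.6179, 0.0702, 0.2921]
eef_rot: [0.001, 0.898, 0.439, 0.003]
wrist_force: [4.2, 1.5, 4.6]
opening: 0.212
grasp_force: 59.9
```

Grip at (0.618, 0.070), 6 mm from the plate's middle. Release, rise and check.

servo_tool(
  commands="0 0 0 0 0 0 0.3;0 0 0 0 0 0 0.6;0 0 0 0 0 0 0.7;0 0 0 0 0 -40 0.8;0 0 0 0 0 -40 1",
)

```text
time_s: 46.02
eef_pos: [0.6155, 0.0701, 0.3701]
eef_rot: [-0.0, 0.898, 0.44, -0.001]
wrist_force: [1.2, 0.3, -0.1]
opening: 0.981
grasp_force: 0.0
```

servo_tool(
  commands="0 0 0 -50 0 -20 1;0 0 0 -60 0 0 1;0 0 0 -60 0 0 1;0 0 0 -40 0 0 1;0 0 0 0 0 0 1",
)

```text
time_s: 46.65
eef_pos: [0.4859, -0.0976, 0.3902]
eef_rot: [0.0, 0.899, 0.438, -0.0]
wrist_force: [-0.5, -0.0, -0.5]
opening: 0.997
grasp_force: 0.0
```

servo_tool(
  commands="0 0 0 0 0 0 1;0 0 0 0 0 0 1;0 0 0 0 0 0 1;0 0 0 0 0 0 1",
)

```text
time_s: 47.15
eef_pos: [0.4874, -0.0954, 0.3897]
eef_rot: [-0.0, 0.898, 0.44, -0.0]
wrist_force: [0.3, 0.4, 0.6]
opening: 1.001
grasp_force: 0.0
```

```bash
python3 - <<'E'
from h import *
T,ct=snap('top','t14');S,cs=snap('scene','s14')
a=cv2.resize(T[90:250,200:456],(400,250));b=cv2.resize(S[150:310,130:490][:, :],(400,178))
cv2.imwrite('pics/fin.png',np.vstack([cv2.resize(T[90:250,200:456],(480,300)),cv2.resize(S[170:310,140:364],(480,300),interpolation=cv2.INTER_CUBIC)]))
print([(x[0],onz(ct,*x[0],.305).round(4)) for x in blobs(T,(5,150,120),(16,255,255),6) if 290<x[0][0]<340 and 130<x[0][1]<200])
print(get_obs()['eef_pos'],get_obs()['time_s'])
E
```

```text
[(array([314.4, 159.5]), array([0.6187, 0.0709, 0.305 ]))]
[ 0.48734237 -0.09553312  0.38977289] 47.25
```

View pics/fin.png

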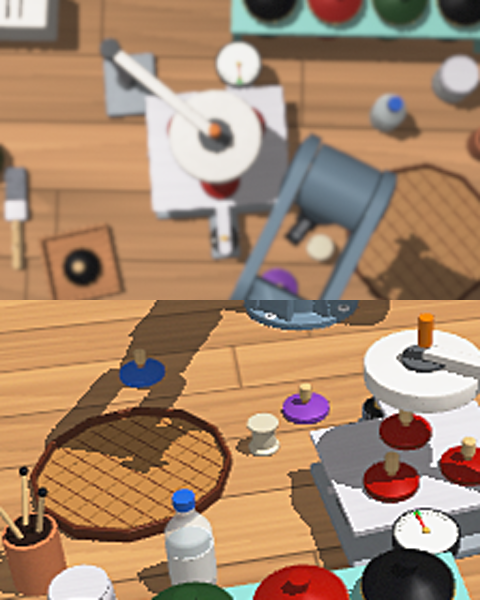

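The lamp is over the plate (grip at 0.619, 0.071), three red lids stand on it, the cured lid is in its tray, and the needle is on the green. The bystanders visible in these views look undisturbed.

```bash
python3 -c "
from bench import *
print(hand_in())"
```

```text
the job is handed in; nothing more can be done
None
```

The job is handed in at about 47 s. By the last camera views, the cured lid is in the wooden tray, the needle is on the green band, all three red lids stand apart on the plate, and the lamp is back within about 6 mm of its middle; the hand-in returned no verdict.

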